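# Refill the bead drawer and push it home

## Robot

A 6-joint arm with a two-finger parallel gripper is mounted at the origin on the work surface. World frame = base frame: x ahead of the robot, y to its left, z up, the work surface at z = 0. Lengths are in mm, angles in rad, forces in N, time in s.
With the tool pointing down it reaches from about 275 to 750 mm from the base axis. Payload 10.2 kg.
Tool frame: the origin (TCP) lies midway between the tips of the shut fingers; the grasp point (between the pads) lies 19 mm behind it; z points along the fingers, y is the line along which they close (so a half turn about z gives the same grasp; the last joint's range is limited). The gripper opens to 85 mm and grips with 20 to 120 N. Pads are 22 mm wide; open, the fingers measure 114 mm over their backs; the gripper's body (76 mm by 85 mm) begins 54 mm behind the grasp point. The pads swing forward as they close: fully open they stand 13 mm farther back than shut.
Start: joints at [-0.223, 0.313, 1.498, -0, 1.331, -0.223], TCP at [525.006, -0.013, 194.094] pointing down, gripper open.
Joint ranges: [-2.94, 2.94], [-0.97, 2.17], [0.19, 2.56], [-1.23, 4.37], [0.02, 3.11], [-2.88, 2.88]. Speed limits (rad/s): [2.39, 2.39, 3.01, 3.14, 3.14, 3.14].

## Interface

Orientations are given as a unit quaternion [w, x, y, z].
In Python, from rig import ctrl gives the robot as it stands.
- The arm moves only by the tool arm_command, never from a script. Its argument "increments" is a list of rows, each an object with "dr": the turn, a rotation vector about the tool's x, y, z in units of pi/4 rad (1.0 is pi/4 rad), a list of three; "offset": the shift along the tool's x, y, z in units of 120 mm (1.0 is 120 mm), a list of three; "hand": the opening, from -1 (shut) to 1 (fully open). A call has 1 to 8 rows; each row shifts and turns the commanded pose from where the row before left it, along the tool's axes as they then stand; what a row does not reach is not made up. A row lasts 1/10 s, in which the tool goes at most 50 mm and 8.59 degrees, less where a joint would pass 70% of its speed; a pose out of reach is approached as far as the arm can. A call with a number of a shift or a turn outside -1 to 1 is refused whole. A call with a gripper value outside its range is refused whole. The fingers move at their own pace and stop on an object; "grip_force" is the grip in N (left out, the last holds). Time passes only in rows, so rows that do not move let the fingers close. It gives the time, the measured TCP pose, the force, the opening and the grip force at its end, in the units of the state.
- ctrl.sense(): the state, without advancing time (a new reading comes with each control period).
- ctrl.capture(name): name is "scene" or "side" or "wrist"; returns the picture (400x640x3 uint8, red, green, blue); there is no depth.
- ctrl.camera_info(name): a dict with "K" (3x3 intrinsics, pixels), "dist" ([k1, k2, p1, p2, k3] as OpenCV has them; the pictures are not rectified), "R" (3x3) and "t" (3): a world point X has camera coordinates R X + t. Camera axes: x right, y down, z forward; pixel columns grow to the right and rows downward; lengths in mm; the calibration is good to about 2 mm. A picture is of the moment at which its call begins: read the wrist's pose just before it. camera_info takes no time and is no camera call; for the wrist camera it gives the pose at the moment of the call.
- ctrl.finish_job(): hands the job in; it is judged then, once.
The state is a dict: "time_s": time; "joints": joint angles; "dq": joint speeds; "tau": joint torques, N m; "eef_pos": TCP position; "ee_rot": TCP orientation; "force": force on the tool from outside, world axes, zero at the start; "wrist_torque": the same for the moment, N m; "grip_width": opening from 0.0 (shut) to 1.0 (fully open); "grip_force": force on a finger pad.
Only numpy, scipy, OpenCV 4.12 (cv2) and the standard library are available. Lean on these libraries where they do the work, as an engineer would, in place of code of your own. Each camera call takes 0.05 s, during which the arm holds its last target. There are 200 camera calls.

## Task

Using the scoop, take up all four red beads from the wooden tray in one scoopful and tip them into the open blue drawer, then stand the empty scoop back on the blue mat. Then push the drawer in, firmly but without ramming it, past its spring catch until it clicks home and stays in by itself. Leave everything else where it stands.

Things in the scene. Friction and masses are not known exactly. Their poses are not given: they have to be found in the camera images.
- cabinet: grey small-parts unit, fixed, 260 (x) x 190 (y) x 125 mm high; origin at the centre of its underside on the bench. Its front face is at its own x = -130 mm; +x points from the front to the back, so a drawer is pushed in along +x. The top is a closed plate, 125 mm up; a green tape roll, 22 mm high, lies fixed on its rear half.
- drawer (a joint): how far the top drawer is out, m: 0 = front panel flush with the unit's face, 0.09 to 0.13 at the start. Slides along the unit's x, friction 1 N. A hidden spring catch, set differently at every start, fixes its home somewhere between 1 and 9 mm out. Let go at home it stays; let go short of home it is pushed out again to 20 mm before home. Behaviour along the way: see drawer_front.
- drawer_front (a point): centre of the flat outer face of the drawer's blue front panel, 186 wide x 48 high x 12 mm thick, 64 to 112 mm above the bench. Axes as the unit's; push along +x. A spring (2-4 N) resists from 20 mm before home; from 12 mm the catch needs 11-15 N; at 5 mm before home it gives way; a rigid stop ends the travel at home. Over 40 N is ramming.
- drawer_in (a point): centre of the drawer's inner floor, 70 mm above the bench; axes as the unit's. Open-topped inside 196 (x) x 152 mm (y), walls 4 mm thick, rim 38 mm above this floor; the front panel's inner face is 100 mm from this point towards -x, its outer face 112 mm. Only the part in front of the unit's face is open to the sky.
- tray: open wooden tray, fixed, 230 (x) x 89 (y) x 34 mm high, walls and floor 5 mm thick; origin at the centre of its underside. Its -x end is a ramp inside: it rises from the floor at x = -86 mm to 20 mm above the floor at the end wall (x = -110 mm).
- tray_in (a point): centre of the tray's inner floor, 5 mm above the bench; axes as the tray's. Inside 220 x 79 mm, ramp included. At the start the four beads lie in its -x half, at x = -70 to -39 mm.
- bead0_center (a point): centre of a round red bead, slippery, 22 mm across, 14 g (one of four); its axes mean nothing
- bead1_center (a point): centre of a round red bead, slippery, 22 mm across, 14 g (one of four); its axes mean nothing
- bead2_center (a point): centre of a round red bead, slippery, 22 mm across, 14 g (one of four); its axes mean nothing
- bead3_center (a point): centre of a round red bead, slippery, 22 mm across, 14 g (one of four); its axes mean nothing
- mat: thin blue mat, fixed, 170 (x) x 130 (y) x 3 mm; origin at the centre of its underside.
- scoop: yellow scoop, 70-120 g, standing on the mat; origin at the underside of the bowl's middle. Bowl open above and to its own -x: lip at x = -37 mm, wedged thin; back wall 30 mm high at x = +30 to +33; 74 mm wide (70 inside), side walls 24 mm high from x = -30 to +30; floor 2.5 mm. An upright bar with black grip stands behind the bowl (x = 32 to 60, 100 mm high).
- scoop_grip (a point): point to grip the scoop, 78 mm above its underside and 46 mm behind (+x of) its origin, 22 mm below the top of the upright bar (28 mm along x, 14 mm along y: close the fingers along the scoop's y). Axes as the scoop's.
- scoop_lip (a point): middle of the lip of the scoop's mouth, 37 mm towards -x from the scoop's origin, at the underside's height. Axes as the scoop's.
- scoop_in (a point): centre of the inner floor of the scoop's bowl, 2.5 mm above its origin.
- spool: white thread spool, 34 mm across, 45 mm high, at the front left; leave it. Origin under its centre.
- glue: white glue bottle, 52 mm across, 110 mm high, behind the tray or mat; leave it. Origin under its centre.
- paintjar: red paint jar, 60 mm across, 70 mm high, behind the tray or mat; leave it. Origin under its centre.
- brushcup: white cup, 72 mm across, 90 mm high, at the back; leave it. Origin under its centre.
- weight: brass weight, 50 mm across, 40 mm high, at the front right; leave it. Origin under its centre.
Not all that is in view belongs to the job. Of the things that look like the scoop, the largest one is meant.

How it is judged (in metres and radians):
On the way, in this order (a step that is already met when the one before it is completed fails the run):
1. all four beads lie in the lifted scoop together (height (world z) of each of scoop, bead0_center, bead1_center, bead2_center, bead3_center above 0.06 m and distance between each of bead0_center, bead1_center, bead2_center, bead3_center and scoop_in below 0.048 m), for 0.1 s.
2. all four beads are in the drawer (x of bead0_center in the frame of drawer_in between -0.1 and 0.1 m and y of bead0_center in the frame of drawer_in between -0.08 and 0.08 m and z of bead0_center in the frame of drawer_in between 0 and 0.045 m and x of bead1_center in the frame of drawer_in between -0.1 and 0.1 m and y of bead1_center in the frame of drawer_in between -0.08 and 0.08 m and z of bead1_center in the frame of drawer_in between 0 and 0.045 m and x of bead2_center in the frame of drawer_in between -0.1 and 0.1 m and y of bead2_center in the frame of drawer_in between -0.08 and 0.08 m and z of bead2_center in the frame of drawer_in between 0 and 0.045 m and x of bead3_center in the frame of drawer_in between -0.1 and 0.1 m and y of bead3_center in the frame of drawer_in between -0.08 and 0.08 m and z of bead3_center in the frame of drawer_in between 0 and 0.045 m), for 0.2 s.
3. the scoop stands back on the mat (horizontal distance between scoop and mat below 0.07 m and height (world z) of scoop below 0.012 m and angle between scoop's own z axis and vertical below 0.15 rad), for 0.2 s.
4. the drawer is pushed home (13 mm out or less) (value of joint drawer below 0.013 m), for 0.1 s.
At the end, for the whole second after the job is handed in: the drawer is caught and at rest, 13 mm out or less, with nobody holding it; all four beads are in it; the scoop stands upright (within 0.15 rad) at rest on the mat, its origin within 70 mm of the mat's centre (all of step 2 and all of step 3 and value of joint drawer below 0.013 m and velocity of joint drawer between -0.005 and 0.005 m/s and linear speed of scoop below 0.02 m/s); the robot touches nothing.
It fails at once if the drawer is rammed (a push of more than 40 N) (contact force between any of the fingers, the arm, scoop and drawer above 40 N).
It fails at once if a bystander is moved by more than 25 mm (distance of any of spool, glue, paintjar, brushcup, weight from where it was at the start of the episode above 0.025 m).
It also fails if it takes over 72 s, if anything falls off the work surface, if the arm or the gripper's body presses on something with over 40 N, if the wrist force passes 120 N, or if a joint passes its speed limit or range.

## Working session

There is one attempt and no reset: what is moved stays moved. The work goes in short steps, Python scripts to look and compute and a tool call to move; the robot and the scene stay as the last step left them, time stands still between calls to the robot, and variables do not carry over. Pictures are saved under pics/ and viewed, at most 10 in all, crops included, and the job is handed in when it is done.

Besides the shell and the picture viewer there is one more tool, called after "Call:" as name([rows], argument=value, ...), one row to a line, values as JSON. arm_command: Moves the arm, as the interface text tells. Shifts and turns lie within -1 to 1; 1 stands for 120 mm of shift or pi/4 rad of turn. Its arguments: {"type":"object","properties":{"increments":{"type":"array"},"grip_force":{"type":"number"}},"required":["increments"]}

```bash
ls; mkdir -p pics
python3 - <<'E'
from rig import ctrl
import cv2,numpy as np
for n in("scene","side"):
    cv2.imwrite(f"pics/{n}0.png",ctrl.capture(n)[:,:,::-1])
    c=ctrl.camera_info(n);print(n,np.round(-np.array(c["R"]).T@c["t"]),np.array(c["R"])[2].round(2))
print(ctrl.sense())
E
```

```text
pics
scene [1252.  329.  703.] [-0.73 -0.26 -0.63]
side [ -37. -790.  967.] [ 0.42  0.63 -0.65]
{'time_s': 0.1, 'joints': array([-2.23426904e-01,  3.13374589e-01,  1.49837211e+00, -1.98198273e-05,
        1.33099092e+00, -2.23413597e-01]), 'dq': array([ 3.80502089e-04, -2.89386915e-03, -1.27143727e-03,  4.35259491e-06,
       -3.59350486e-04, -2.87497338e-04]), 'tau': array([ 2.30574413e-03, -4.12899542e+01, -2.60142785e+01, -1.81123951e-04,
        3.02137116e-03,  1.15447833e-05]), 'eef_pos': array([5.24724926e+02, 3.04371742e-02, 1.93598142e+02]), 'ee_rot': array([-4.79305631e-04,  7.07109702e-01,  7.07103629e-01, -3.13197068e-04]), 'force': array([ 0.16817001,  0.74737975, -0.02148492]), 'wrist_torque': array([-0.04283159, -0.00486323, -0.01012664]), 'grip_force': 0.0, 'grip_width': 1.0023456342216879}
```

View pics/scene0.png

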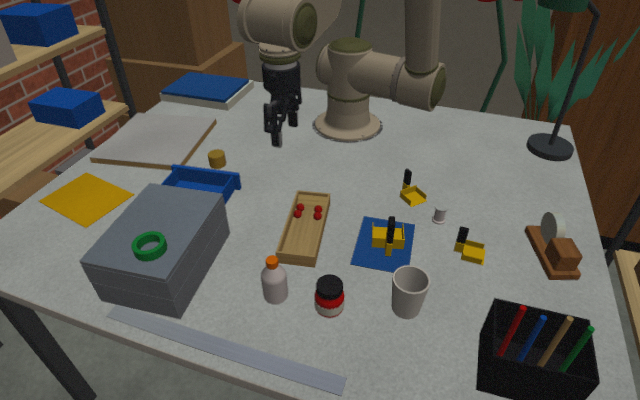

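View pics/side0.png

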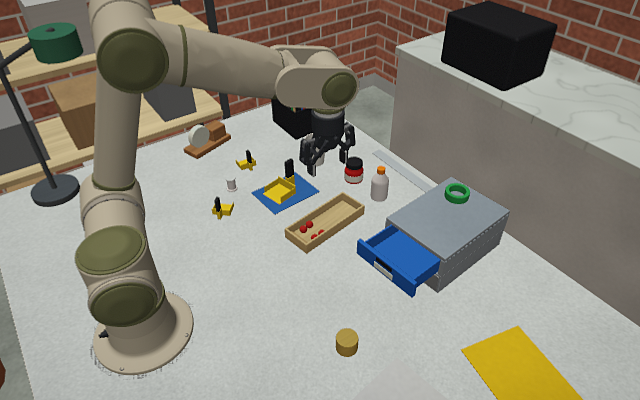

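Scoop look-alikes in the scene view are at (388,237) on the mat, (412,193) and (470,248). The one on the mat is the largest and matches "standing on the mat". The beads are at about (309,211), the drawer at (200,183) and the cabinet at (160,245). I'll confirm in enlarged crops.

Run:
```python
import cv2,numpy as np
a=cv2.imread("pics/scene0.png")[155:305,270:490]; a=cv2.resize(a,None,fx=3.6,fy=3.6,interpolation=cv2.INTER_CUBIC);cv2.imwrite("pics/c1.png",a)
a=cv2.imread("pics/side0.png")[150:300,200:400]; a=cv2.resize(a,None,fx=4,fy=4,interpolation=cv2.INTER_CUBIC);cv2.imwrite("pics/c2.png",a)
```

```text
(no output)
```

View pics/c1.png

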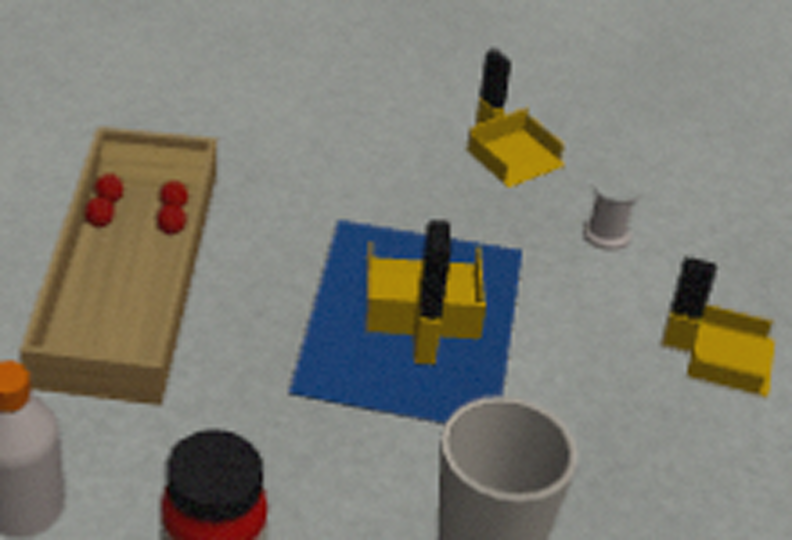

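View pics/c2.png

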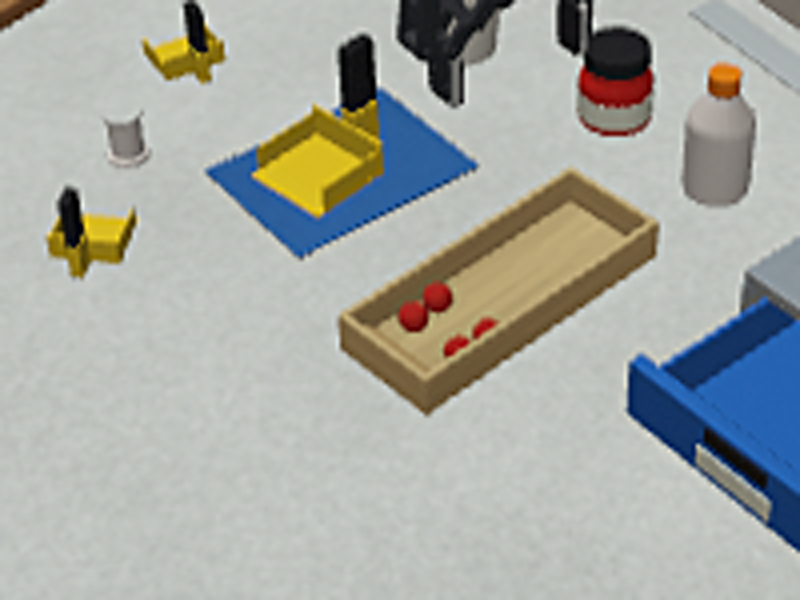

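The crops confirm it: the mat scoop is clearly the largest. Its bowl is at c1 (425,300) and its mouth faces the robot. The tray ramp end and beads are also on the robot's side.

```bash
cat > h.py <<'E'
import cv2,numpy as np
from rig import ctrl
from scipy.optimize import least_squares
def proj(n,P,c=None):
    c=c or ctrl.camera_info(n);R=np.array(c["R"]);t=np.array(c["t"],float)
    return cv2.projectPoints(np.array(P,float).reshape(-1,3),cv2.Rodrigues(R)[0],t,np.array(c["K"]),np.array(c["dist"]))[0][:,0]
C={n:ctrl.camera_info(n) for n in("scene","side")}
def fit(obs,z0=0,x0=(500,0,0)):
    """obs: list (cam,[x,y,z] local,[u,v]) -> x,y,yaw"""
    def res(p):
        c,s=np.cos(p[2]),np.sin(p[2]);out=[]
        for n,L,uv in obs:
            out.append(proj(n,[p[0]+c*L[0]-s*L[1],p[1]+s*L[0]+c*L[1],z0+L[2]],C[n])[0]-uv)
        return np.ravel(out)
    r=least_squares(res,x0,x_scale=[100,100,.3],loss="soft_l1")
    return r.x,r.fun.reshape(-1,2)
S=lambda u,v:(270+u/3.6,155+v/3.6)
D=lambda u,v:(200+u/4,150+v/4)
E
python3 - <<'E'
from h import *
np.set_printoptions(suppress=True,precision=2)
q="scene";w="side"
tray=[(q,[-115,-44.5,34],S(98,129)),(q,[-115,44.5,34],S(217,140)),(q,[115,-44.5,34],S(22,353)),(q,[115,44.5,0],S(163,403)),
(w,[-115,44.5,34],D(341,320)),(w,[-115,-44.5,0],D(428,412)),(w,[115,-44.5,34],D(657,228)),(w,[115,44.5,34],D(571,171)),(w,[-115,44.5,0],D(341,347))]
mat=[(q,[-85,-65,3],S(339,221)),(q,[-85,65,3],S(522,250)),(q,[85,-65,3],S(291,394)),(w,[-85,65,3],D(206,172)),(w,[-85,-65,3],D(304,257)),(w,[85,-65,3],D(477,165))]
sc=[(q,[33,-37,30],S(368,289)),(q,[33,-37,0],S(367,331)),(q,[33,37,0],S(485,339)),(q,[46,0,100],S(438,224)),
(w,[-37,37,0],D(252,175)),(w,[-37,-37,0],D(320,217)),(w,[33,-37,30],D(381,148)),(w,[33,37,30],D(317,106)),(w,[46,0,100],D(356,38))]
for n,o,z in(("tray",tray,0),("mat",mat,0),("scoop",sc,3)):
    p,r=fit(o,z);print(n,p,"\n",r.T)
# beads by colour
for n in(q,w):
    im=cv2.imread(f"pics/{n}0.png").astype(int)
    m=((im[...,2]>110)&(im[...,1]<70)&(im[...,0]<70)).astype(np.uint8)
    k,_,st,ce=cv2.connectedComponentsWithStats(m)
    c=C[n];R=np.array(c["R"]);
    for s,u in zip(st[1:],ce[1:]):
        if s[4]<8: continue
        d=R.T@np.append(cv2.undistortPoints(np.array([[u]]),np.array(c["K"]),np.array(c["dist"]))[0,0],1)
        o=-R.T@np.array(c["t"]);print(n,s,u,(o+d*(16-o[2])/d[2]))
a=cv2.imread("pics/scene0.png")[155:315,80:250];b=cv2.imread("pics/side0.png")[165:325,350:520]
f=lambda x:cv2.resize(x,None,fx=2.35,fy=2.35,interpolation=cv2.INTER_CUBIC)
cv2.imwrite("pics/c3.png",np.hstack([f(a),f(b)]))
E
```

```text
tray [553.34  48.39   0.17] 
 [[-1.25 -0.83 -1.11 -0.41 -1.15 -0.48 -0.14 -0.85 -0.46]
 [-0.54 -0.52 -0.15  0.95 -2.17  0.12 -2.82 -2.34 -0.13]]
mat [538.02 242.83   0.08] 
 [[-1.07 -0.41 -0.53 -1.07 -1.39  0.15]
 [-0.18 -0.16  0.14 -1.45 -1.13 -1.55]]
scoop [518.32 243.91   0.24] 
 [[-0.35 -0.98 -1.99 -0.29 -0.65 -0.7  -0.29 -1.41 -0.93]
 [ 2.43 -0.01 -0.54  2.22 -0.17 -0.39 -1.95 -1.14  0.29]]
scene [298 203   6   6  28] [300.5 205.5] [482.2   10.71  16.  ]
scene [316 205   6   6  29] [318.59 207.59] [475.66  57.83  16.  ]
scene [295 210   7   6  30] [297.97 212.33] [509.62  14.21  16.  ]
scene [315 212   7   6  29] [317.93 214.17] [500.65  64.58  16.  ]
scene [270 261   8   8  31] [274.19 265.03] [693.2   28.28  16.  ]
scene [325 292  19  15 102] [335.89 300.96] [743.77 185.89  16.  ]
scene [520 305   6   6  22] [522.73 307.41] [644.97 548.61  16.  ]
side [214   0  21   7  65] [223.75   2.26] [1137.38 1875.39   16.  ]
side [322   0  15  11  59] [326.97   4.92] [1583.18 1486.87   16.  ]
side [336   0  12   6  49] [341.37   2.06] [1675.37 1476.06   16.  ]
side [348   0   3   4   8] 
[... 3256 characters left out ...]
12  41] [241.29 106.32] [663.16 764.85  16.  ]
side [253 100   3   7  11] [254.36 102.82] [717.48 758.98  16.  ]
side [229 105   6   4  10] [231.2 105.9] [632.86 790.74  16.  ]
side [230 110   3   5   8] [231.25 111.75] [612.72 750.75  16.  ]
side [166 133  10   4  15] [169.93 134.33] [361.99 737.85  16.  ]
side [147 137  15   6  21] [154.05 139.52] [303.43 738.85  16.  ]
side [345 167  18  10 107] [353.27 172.08] [757.72 181.65  16.  ]
side [377 170   8   4  15] [379.93 171.87] [827.67 133.13  16.  ]
side [300 221  13  11  68] [305.56 225.87] [495.22  61.73  16.  ]
side [318 230   6   4  13] [320.38 231.23] [516.92  19.8   16.  ]
side [311 234   6   5  16] [313. 236.] [489.56  16.09  16.  ]
```

View pics/c3.png

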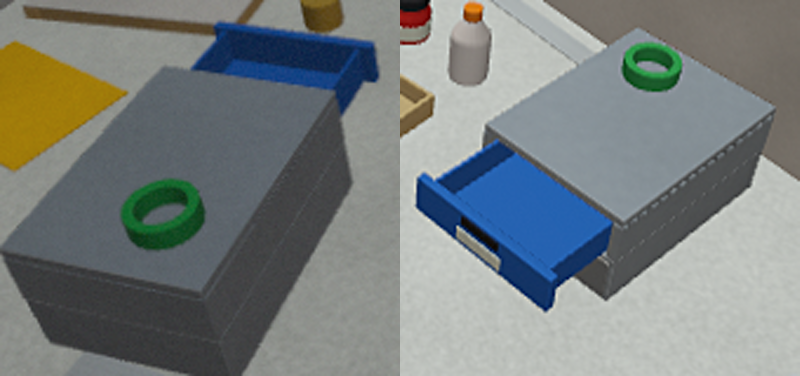

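The cabinet and open drawer are seen clearly. The panel's top corners are at c3 (218,24) and (378,42), and at (417,176) and (553,276). Next I fit the cabinet, redo the other fits with the pixel-centre correction, and check the wrist camera.

```bash
sed -i '/^S=/d;/^D=/d' h.py
cat >> h.py <<'E'
S=lambda u,v:(269.5+(u+.5)/3.6,154.5+(v+.5)/3.6)
D=lambda u,v:(199.5+(u+.5)/4,149.5+(v+.5)/4)
S2=lambda u,v:(79.5+(u+.5)/2.35,154.5+(v+.5)/2.35)
D2=lambda u,v:(349.5+(u-399.5)/2.35,164.5+(v+.5)/2.35)
E
python3 - <<'E'
from h import *
np.set_printoptions(suppress=True,precision=2)
q="scene";w="side"
cab=[(q,[-130,-95,125],S2(165,68)),(q,[-130,95,125],S2(338,97)),(q,[130,-95,125],S2(5,252)),(q,[130,95,125],S2(205,293)),
(w,[-130,95,125],D2(486,125)),(w,[130,95,125],D2(640,28)),(w,[130,-95,125],D2(774,109)),(w,[-130,-95,125],D2(624,222)),(w,[-130,-95,0],D2(608,299))]
dr=[(q,[0,-93,112],S2(218,24)),(q,[0,93,112],S2(378,42)),(w,[0,93,112],D2(417,176)),(w,[0,93,64],D2(417,211)),(w,[0,-93,112],D2(553,276)),(w,[0,-93,64],D2(548,309))]
for n,o in(("cab",cab),("drawerfront",dr)):
    p,r=fit(o,0,(600,-150,0));print(n,p,"\n",r.T)
c=ctrl.camera_info("wrist");print(-np.array(c["R"]).T@c["t"],np.array(c["R"]))
cv2.imwrite("pics/w0.png",ctrl.capture("wrist")[:,:,::-1])
E
```

```text
cab [ 757.08 -204.53    0.1 ] 
 [[-1.46 -1.17 -3.21 -0.73 -1.41 -2.51 -0.06 -0.28 -1.41]
 [-0.82 -2.92 -0.23 -0.13 -1.49 -1.55 -2.21 -1.18  0.48]]
drawerfront [ 528.42 -227.4     0.12] 
 [[-1.61 -1.64 -0.71 -1.46  0.13 -0.2 ]
 [-0.23 -0.03 -0.7  -2.09  0.45 -0.03]]
[524.36  78.66 373.63] [[ 1.   -0.   -0.  ]
 [-0.   -0.95  0.3 ]
 [-0.   -0.3  -0.95]]
```

View pics/w0.png

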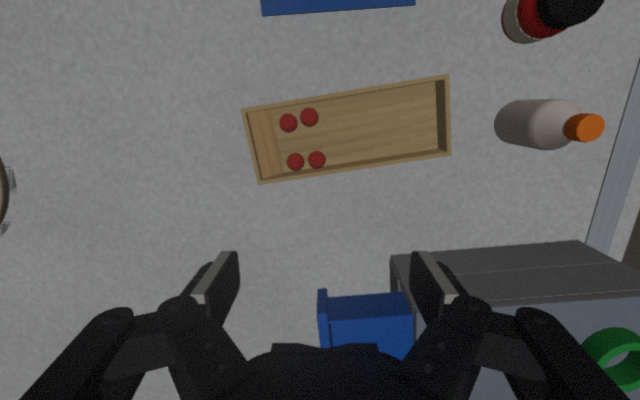

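The wrist view shows the tray rim corners at (243,108), (448,75), (451,154) and (261,184). The beads are at (289,123), (309,117), (296,162) and (317,159). I'll fit those and move over the scoop for the same overhead measurement.

```bash
cat >> h.py <<'E'
C["wrist"]=ctrl.camera_info("wrist")
def ray(n,uv,z):
    c=C[n];R=np.array(c["R"]);o=-R.T@np.array(c["t"],float)
    d=R.T@np.append(cv2.undistortPoints(np.array([[uv]],float),np.array(c["K"]),np.array(c["dist"]))[0,0],1)
    return o+d*(z-o[2])/d[2]
np.set_printoptions(suppress=True,precision=2)
E
python3 - <<'E'
from h import *
w="wrist"
tray=[(w,[-115,44.5,34],(243,108)),(w,[115,44.5,34],(448.5,75)),(w,[115,-44.5,34],(451,154)),(w,[-115,-44.5,34],(261,184))]
p,r=fit(tray,0);print("tray",p,r.T)
for b in[(289,123),(309,117),(296,162),(317,159)]:
    g=ray(w,b,16);d=g[:2]-p[:2];c,s=np.cos(p[2]),np.sin(p[2]);print(g,c*d[0]+s*d[1],-s*d[0]+c*d[1])
dr=[(w,[0,93,112],(318,289)),(w,[12,93,112],(327.5,289))]
print([ray(w,x[2],112) for x in dr])
E
```

```text
tray [552.76  49.56   0.15] [[-1.81  2.12  1.39 -2.18]
 [-0.04 -1.47  1.51  0.74]]
[482.6   58.91  16.  ] -67.92696642649042 19.897295036580335
[506.41  65.74  16.  ] -43.35749255769978 23.037804812766996
[489.49  12.27  16.  ] -68.19265872688314 -27.245395979334212
[515.42  15.98  16.  ] -42.00734850932174 -27.5217160391355
[array([ 517.74, -103.09,  112.  ]), array([ 527.61, -103.09,  112.  ])]
```

Call:
arm_command([
  {"offset":[0.4,0,-0.2],"dr":[0,0,0],"hand":1},
  {"offset":[0.4,0,-0.2],"dr":[0,0,0],"hand":1},
  {"offset":[0.4,0,-0.1],"dr":[0,0,0],"hand":1},
  {"offset":[0,0,0],"dr":[0,0,0],"hand":1},
])

```text
time_s: 0.55
eef_pos: [524.9, 142.1, 252.5]
ee_rot: [0.001, 0.705, 0.709, 0.002]
force: [0.5, -0.1, 0.0]
grip_width: 1.0
grip_force: 0.0
```

Run:
```python
from h import *
s=ctrl.sense();print(s["eef_pos"],s["ee_rot"])
import pickle;pickle.dump(C["wrist"],open("w1.pkl","wb"))
cv2.imwrite("pics/w1.png",ctrl.capture("wrist")[:,:,::-1])
```

```text
[524.87 142.11 252.47] [0.   0.71 0.71 0.  ]
```

View pics/w1.png

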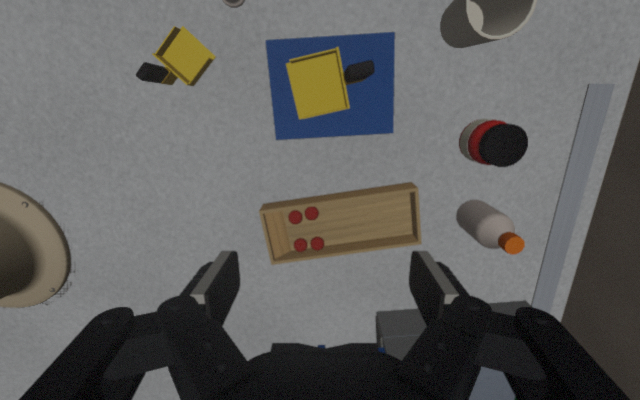

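The overhead view shows the mat at (266–394, 32–140), the scoop bowl at (318,83) and its grip near (360,72). I'll take one enlarged crop for precise corners.

Run:
```python
import cv2
a=cv2.imread("pics/w1.png")[25:150,258:418]
cv2.imwrite("pics/c4.png",cv2.resize(a,None,fx=4.5,fy=4.5,interpolation=cv2.INTER_CUBIC))
```

```text
(no output)
```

View pics/c4.png

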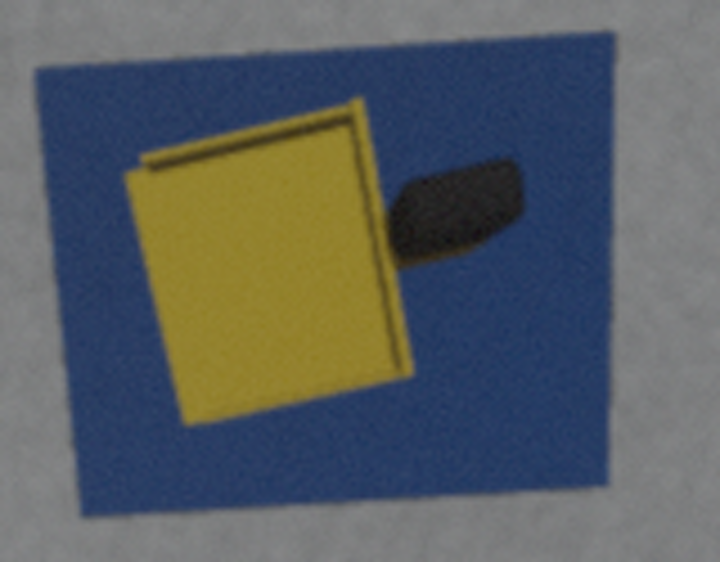

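Run:
```python
from h import *
import pickle;C["wrist"]=pickle.load(open("w1.pkl","rb"))
w="wrist";W=lambda u,v:(257.5+(u+.5)/4.5,24.5+(v+.5)/4.5)
q="scene";e="side"
mat=[(w,[-85,65,3],W(36,68)),(w,[85,65,3],W(614,34)),(w,[85,-65,3],W(608,486)),(w,[-85,-65,3],W(81,517))]
sc=[(w,[-37,37,0],W(126,172)),(w,[-37,-37,0],W(186,426)),(w,[33,37,30],W(361,98)),(w,[33,-37,30],W(413,376))]
bar=[(w,[60,7,100],W(522,162)),(w,[60,-7,100],W(523,214)),(w,[32,7,100],W(412,183))]
tray=[(w,[-115,44.5,34],(261,206)),(w,[115,44.5,34],(418,184)),(w,[115,-44.5,34],(420,242)),(w,[-115,-44.5,34],(272,264))]
for n,o,z in(("mat",mat,0),("scoop",sc,3),("scoop+bar",sc+bar,3),("bar",bar,3),("tray",tray,0)):
    p,r=fit(o,z,(520,240,.2) if n!="tray" else (550,50,.15));print(n,p,r.T)
    if "sc" in n or n=="bar":print(p[0]+46*np.cos(p[2]),p[1]+46*np.sin(p[2]))
```

```text
mat [535.44 243.12   0.06] [[-0.74  0.7   0.33 -0.31]
 [-0.21 -0.55  0.71  0.41]]
scoop [517.22 246.79   0.22] [[ 0.08 -0.02  0.07 -0.13]
 [ 0.32 -0.29  0.05 -0.12]]
562.108448132802 256.85163931892976
scoop+bar [517.47 246.76   0.22] [[ 0.33  0.04  0.38 -0.02 -0.47  1.47 -2.84]
 [ 0.23 -0.34  0.15  0.02 -1.64  1.26 -0.01]]
562.3841491660161 256.67109445506645
bar [517.51 247.81   0.19] [[ 0.08  1.62 -2.41]
 [-0.92  2.04 -0.17]]
562.7015484485701 256.37505209415457
tray [551.64  53.56   0.16] [[-2.3   0.73  1.98 -0.71]
 [ 2.    0.62 -0.52 -1.77]]
```

Scoop pose is (517.3, 246.8) with yaw 0.22, so the grip point is at (562.3, 256.8). I'll move above it and turn the tool.

Call:
arm_command([
  {"offset":[0.319,0.104,0],"dr":[0,0,0],"hand":1},
  {"offset":[0.319,0.104,0],"dr":[0,0,0],"hand":1},
  {"offset":[0.319,0.104,0],"dr":[0,0,0],"hand":1},
  {"offset":[0,0,0],"dr":[0,0,0.19],"hand":1},
  {"offset":[0,0,0],"dr":[0,0,0.19],"hand":1},
  {"offset":[0,0,0],"dr":[0,0,0.19],"hand":1},
  {"offset":[0,0,0],"dr":[0,0,0.19],"hand":1},
  {"offset":[0,0,0],"dr":[0,0,0.19],"hand":1},
])

```text
time_s: 1.4
eef_pos: [562.7, 250.8, 249.9]
ee_rot: [0.0, 0.918, 0.397, -0.001]
force: [0.1, 0.0, 0.5]
grip_width: 0.998
grip_force: 0.0
```

Call:
arm_command([
  {"offset":[0,0,0],"dr":[0,0,0.19],"hand":1},
  {"offset":[0,0,0],"dr":[0,0,0.19],"hand":1},
  {"offset":[0,0,0],"dr":[0,0,0.19],"hand":1},
  {"offset":[0,0,0],"dr":[0,0,0.19],"hand":1},
  {"offset":[0,0,0.1],"dr":[0,0,0],"hand":1},
  {"offset":[0,0,0],"dr":[0,0,0],"hand":1},
])

```text
time_s: 2.0
eef_pos: [561.9, 251.2, 236.2]
ee_rot: [0.0, 0.993, 0.115, -0.002]
force: [-1.0, -0.5, 0.3]
grip_width: 0.999
grip_force: 0.0
```

```bash
cat >> h.py <<'E'
from scipy.spatial.transform import Rotation as Ro
def tool():
    s=ctrl.sense();q=s["ee_rot"];return np.array(s["eef_pos"]),Ro.from_quat([q[1],q[2],q[3],q[0]]),s
def go(P,zyaw=None):
    p,R,s=tool();d=R.as_matrix().T@(np.array(P)-p)/120;x=R.as_matrix()[:,0]
    print("pos",p,"tool R\n",R.as_matrix(),"\nyaw",np.arctan2(x[1],x[0]),"units",d.round(3),"F",s["force"],"g",s["grip_width"])
E
python3 - <<'E'
from h import *
go([562.3,256.8,62])
E
```

```text
pos [561.92 251.21 236.16] tool R
 [[ 0.97  0.23 -0.  ]
 [ 0.23 -0.97 -0.  ]
 [-0.    0.   -1.  ]] 
yaw 0.2307753518828504 units [ 0.02 -0.04  1.45] F [-1.04 -0.46  0.26] g 0.9994458960107027
```

Call:
arm_command([
  {"offset":[0.02,-0.04,0.35],"dr":[0,0,0],"hand":1},
  {"offset":[0,0,0.35],"dr":[0,0,0],"hand":1},
  {"offset":[0,0,0.35],"dr":[0,0,0],"hand":1},
  {"offset":[0,0,0.35],"dr":[0,0,0],"hand":1},
  {"offset":[0,0,0.05],"dr":[0,0,0],"hand":1},
  {"offset":[0,0,0],"dr":[0,0,0],"hand":1},
])

```text
time_s: 2.6
eef_pos: [563.6, 257.1, 64.7]
ee_rot: [0.0, 0.993, 0.114, -0.001]
force: [0.4, -0.2, 1.1]
grip_width: 1.0
grip_force: 0.0
```

Call:
arm_command([
  {"offset":[0,0,0],"dr":[0,0,0],"hand":-1},
  {"offset":[0,0,0],"dr":[0,0,0],"hand":-1},
  {"offset":[0,0,0],"dr":[0,0,0],"hand":-1},
  {"offset":[0,0,0],"dr":[0,0,0],"hand":-1},
  {"offset":[0,0,0],"dr":[0,0,0],"hand":-1},
  {"offset":[0,0,0],"dr":[0,0,0],"hand":-1},
  {"offset":[0,0,0],"dr":[0,0,0],"hand":-1},
], grip_force=70)

```text
time_s: 3.3
eef_pos: [564.2, 257.4, 65.4]
ee_rot: [0.0, 0.994, 0.114, 0.001]
force: [0.5, -1.1, 5.3]
grip_width: 0.094
grip_force: 68.6
```

```bash
cat > tr.py <<'E'
from h import *
import pickle
from scipy.optimize import minimize
def sil(n,p,shape):
    c,s=np.cos(p[2]),np.sin(p[2])
    L=np.array([[a*115,b*44.5,z] for a in(-1,1) for b in(-1,1) for z in(0,34)])
    P=np.c_[p[0]+c*L[:,0]-s*L[:,1],p[1]+s*L[:,0]+c*L[:,1],L[:,2]]
    u=proj(n,P,C[n]);h=cv2.convexHull(u.astype(np.float32))
    m=np.zeros((shape[0]*4,shape[1]*4),np.uint8);cv2.fillConvexPoly(m,((h+.5)*4).astype(np.int32),1);return m
for n,f in(("wrist","pics/w1.png"),("scene","pics/scene0.png"),("side","pics/side0.png")):
    if n=="wrist":C["wrist"]=pickle.load(open("w1.pkl","rb"))
    im=cv2.imread(f);a=im.astype(int)
    m=(((a[...,2]-a[...,0])>22)).astype(np.uint8)
    g=sil(n,(552.5,49.5,.155),m.shape);g=cv2.resize(g,m.shape[::-1],interpolation=cv2.INTER_AREA)
    m&=cv2.dilate(g,np.ones((13,13)));h=cv2.morphologyEx(m,cv2.MORPH_OPEN,np.ones((3,3)))
    k,l,st,_=cv2.connectedComponentsWithStats(h);h=(l==1+st[1:,4].argmax()).astype(np.uint8)
    cnt=max(cv2.findContours(h,cv2.RETR_EXTERNAL,cv2.CHAIN_APPROX_NONE)[0],key=cv2.contourArea)
    M=np.zeros_like(m);cv2.drawContours(M,[cnt],-1,1,-1);M=cv2.resize(M,None,fx=4,fy=4,interpolation=cv2.INTER_NEAREST)
    cost=lambda p:float((sil(n,p,m.shape)!=M).sum())/M.sum()
    r=minimize(cost,(552.5,49.5,.155),method="Nelder-Mead",options=dict(initial_simplex=[(552,49,.15),(558,49,.15),(552,54,.15),(552,49,.18)]))
    print(n,r.x,r.fun)
E
python3 tr.py; python3 -c "
from h import *
go([0,0,0])"
```

```text
wrist [550.87  49.4    0.16] 0.01812195374883335
scene [551.35  47.05   0.16] 0.049609375
side [552.19  46.21   0.16] 0.022279016935150765
pos [564.2  257.39  65.35] tool R
 [[ 0.97  0.23  0.  ]
 [ 0.23 -0.97  0.  ]
 [ 0.    0.   -1.  ]] 
yaw 0.2277549384734597 units [-5.07  1.03  0.54] F [ 0.51 -1.09  5.26] g 0.09427262117713611
```

Call:
arm_command([
  {"offset":[0,0,-0.2],"dr":[0,0,0],"hand":-1},
  {"offset":[0,0,-0.4],"dr":[0,0,0],"hand":-1},
  {"offset":[0.03,0.343,-0.2],"dr":[0,0,0],"hand":-1},
  {"offset":[0.03,0.343,0],"dr":[0,0,0],"hand":-1},
  {"offset":[0.03,0.343,0],"dr":[0,0,0],"hand":-1},
  {"offset":[0.03,0.343,0],"dr":[0,0,0],"hand":-1},
  {"offset":[0.03,0.343,0],"dr":[0,0,0],"hand":-1},
  {"offset":[0,0,0],"dr":[0,0,0.087],"hand":-1},
])

```text
time_s: 4.1
eef_pos: [628.5, 56.4, 159.9]
ee_rot: [0.0, 0.997, 0.077, -0.001]
force: [-0.4, -0.1, -1.0]
grip_width: 0.092
grip_force: 68.5
```

Call:
arm_command([
  {"offset":[0,0,0.15],"dr":[0,0,0],"hand":-1},
  {"offset":[0,0,0],"dr":[0,0,0],"hand":-1},
  {"offset":[0,0,0],"dr":[0,0,0],"hand":-1},
])

```text
time_s: 4.4
eef_pos: [627.4, 61.3, 142.7]
ee_rot: [-0.0, 0.997, 0.08, -0.001]
force: [-0.4, 0.1, 0.0]
grip_width: 0.095
grip_force: 68.8
```

Run:
```python
from h import *
go([628.3,60.8,115])
f=lambda x,s:cv2.resize(x,None,fx=s,fy=s,interpolation=cv2.INTER_CUBIC)
a=ctrl.capture("scene")[140:290,240:400,::-1];b=ctrl.capture("side")[150:290,270:400,::-1];w=ctrl.capture("wrist")[...,::-1]
cv2.imwrite("pics/raw_w2.png",w)
top=np.hstack([f(a,2.4)[:330],np.zeros((330,6,3),np.uint8),f(b,2.4)[:330]])
bot=f(w,.42);bot=cv2.copyMakeBorder(bot,0,0,0,top.shape[1]-bot.shape[1],cv2.BORDER_CONSTANT)
cv2.imwrite("pics/m2.png",np.vstack([top,bot]))
```

```text
pos [627.42  61.32 142.67] tool R
 [[ 0.99  0.16 -0.  ]
 [ 0.16 -0.99  0.  ]
 [-0.   -0.   -1.  ]] 
yaw 0.15988126177674802 units [0.01 0.01 0.23] F [-0.39  0.12  0.01] g 0.09501853583299555
```

View pics/m2.png

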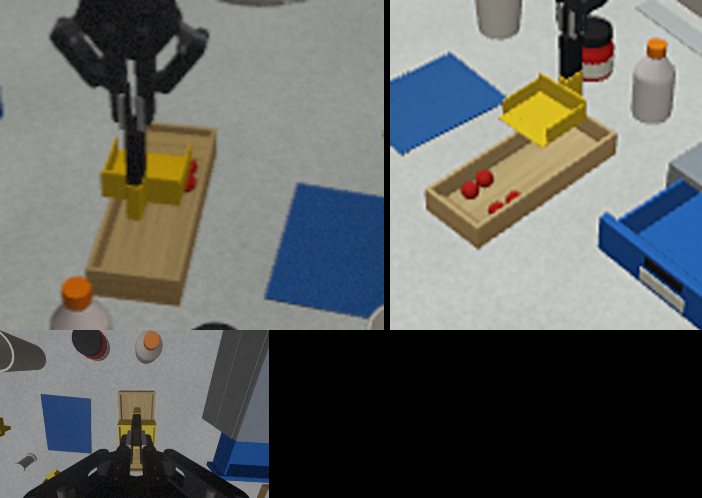

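The scoop is held level above the tray (scene part: bowl at (145,178), side part: (543,108)). The wrist view shows both scoop and tray, so I'll check the lateral alignment numerically.

Run:
```python
from h import *
im=cv2.imread("pics/raw_w2.png").astype(int);b,g,r=im[...,0],im[...,1],im[...,2]
p,R,s=tool();A=R.as_matrix()
yel=(r-b>70);wood=(r-b>18)&~yel
def edges(m,rows,z,name,c0=250,c1=410):
    for v in rows:
        c=np.where(m[v,c0:c1])[0]+c0
        if len(c)<5: continue
        L=[A.T@(ray("wrist",(u,v),z)-p) for u in(c[0]-.5,c[-1]+.5)]
        print(name,v,c[0],c[-1],"tool x %.1f"%L[0][0],"y %.1f %.1f mid %.2f w %.1f"%(L[0][1],L[1][1],(L[0][1]+L[1][1])/2,abs(L[0][1]-L[1][1])))
edges(wood,range(145,215,10),34,"wood")
edges(yel,range(205,280,8),p[2]-62.4+30,"yel")
```

```text
wood 145 285 366 tool x 39.9 y -40.5 40.0 mid -0.25 w 80.4
wood 155 281 370 tool x 30.1 y -44.8 44.3 mid -0.25 w 89.2
wood 165 281 369 tool x 20.1 y -45.3 43.8 mid -0.74 w 89.1
wood 175 282 369 tool x 9.8 y -44.8 44.3 mid -0.24 w 89.0
wood 185 282 368 tool x -0.6 y -45.2 43.7 mid -0.74 w 88.9
wood 195 282 367 tool x -11.3 y -45.7 43.2 mid -1.26 w 88.9
wood 205 283 367 tool x -22.2 y -45.1 43.6 mid -0.74 w 88.8
yel 229 280 372 tool x -15.8 y -36.8 36.3 mid -0.23 w 73.2
yel 237 281 370 tool x -22.7 y -36.3 35.1 mid -0.62 w 71.4
yel 245 281 369 tool x -29.7 y -36.6 34.6 mid -1.02 w 71.3
yel 253 282 369 tool x -36.8 y -36.2 34.9 mid -0.61 w 71.1
yel 261 282 369 tool x -44.1 y -36.5 35.3 mid -0.61 w 71.8
yel 269 283 368 tool x -51.5 y -36.0 34.8 mid -0.61 w 70.8
yel 277 318 368 tool x -59.1 y -7.3 35.1 mid 13.93 w 42.4
```

Scoop and tray midlines agree within 0.5 mm and the yaws match. Lowering into the tray.

Call:
arm_command([
  {"offset":[0,0,0.2],"dr":[0,0,0],"hand":-1},
  {"offset":[0,0,0.2],"dr":[0,0,0],"hand":-1},
  {"offset":[0,0,0.16],"dr":[0,0,0],"hand":-1},
  {"offset":[0,0,0.04],"dr":[0,0,0],"hand":-1},
  {"offset":[0,0,0],"dr":[0,0,0],"hand":-1},
  {"offset":[0,0,0],"dr":[0,0,0],"hand":-1},
])

```text
time_s: 5.15
eef_pos: [628.4, 61.1, 72.2]
ee_rot: [0.0, 0.997, 0.08, 0.001]
force: [-0.3, -0.8, -0.1]
grip_width: 0.094
grip_force: 68.8
```

Call:
arm_command([
  {"offset":[0,0,0.02],"dr":[0,0,0],"hand":-1},
  {"offset":[0,0,0],"dr":[0,0,0],"hand":-1},
])

```text
time_s: 5.35
eef_pos: [627.9, 61.1, 68.9]
ee_rot: [0.0, 0.997, 0.08, 0.0]
force: [1.7, -0.1, -1.2]
grip_width: 0.094
grip_force: 68.8
```

Call:
arm_command([
  {"offset":[0,0,0.012],"dr":[0,0,0],"hand":-1},
  {"offset":[0,0,0],"dr":[0,0,0],"hand":-1},
])

```text
time_s: 5.55
eef_pos: [628.2, 60.9, 67.5]
ee_rot: [0.0, 0.997, 0.08, 0.001]
force: [1.4, -0.1, 2.0]
grip_width: 0.096
grip_force: 70.2
```

Call:
arm_command([
  {"offset":[0,0,0.01],"dr":[0,0,0],"hand":-1},
  {"offset":[0,0,0],"dr":[0,0,0],"hand":-1},
])

```text
time_s: 5.75
eef_pos: [628.8, 60.6, 67.1]
ee_rot: [0.001, 0.997, 0.08, 0.002]
force: [1.2, -1.6, 6.5]
grip_width: 0.09
grip_force: 72.8
```

Call:
arm_command([
  {"offset":[-0.07,0,0],"dr":[0,0,0],"hand":-1},
  {"offset":[-0.07,0,0],"dr":[0,0,0],"hand":-1},
  {"offset":[-0.07,0,0],"dr":[0,0,0],"hand":-1},
  {"offset":[-0.07,0,0],"dr":[0,0,0],"hand":-1},
  {"offset":[-0.07,0,0],"dr":[0,0,0],"hand":-1},
  {"offset":[-0.07,0,0],"dr":[0,0,0],"hand":-1},
  {"offset":[-0.07,0,0],"dr":[0,0,0],"hand":-1},
  {"offset":[-0.07,0,0],"dr":[0,0,0],"hand":-1},
])

```text
time_s: 6.55
eef_pos: [562.6, 50.3, 67.0]
ee_rot: [0.0, 0.997, 0.08, 0.002]
force: [3.9, 1.4, 4.5]
grip_width: 0.093
grip_force: 71.9
```

```bash
cat > bd.py <<'E'
from h import *
def beads(n="side",zoff=13.5):
    a=ctrl.capture(n).astype(int);m=((a[...,0]>95)&(a[...,1]<65)&(a[...,2]<65)).astype(np.uint8)
    k,_,st,ce=cv2.connectedComponentsWithStats(m);p,R,s=tool();o=np.array([551.3,48.4,0]);Y=.16
    B=Ro.from_euler("z",Y).as_matrix()
    for t,u in zip(st[1:],ce[1:]):
        if t[4]<6: continue
        w=ray(n,u,18);l=B.T@(w-o);T=R.as_matrix().T@(ray(n,u,p[2]-62.4+zoff)-p)
        if np.linalg.norm(w[:2]-o[:2])<170: print(n,"area",t[4],"uv",u,"tray x,y",l[:2],"scoop x,y",T[0]+48,-T[1])
    print("tcp tray",B.T@(p-o),"scoop lip tray x",(B.T@(p-o))[0]-85,"F",s["force"])
if __name__=="__main__": beads("side");beads("scene");beads("wrist")
E
python3 bd.py
```

```text
side area 138 uv [306.04 233.1 ] tray x,y [-73.4   -1.78] scoop x,y -36.06591032489288 -2.08263687014212
tcp tray [10.42  0.18 67.03] scoop lip tray x -74.58292844160975 F [1.62 0.45 5.46]
scene area 68 uv [315.97 205.68] tray x,y [-77.32  13.86] scoop x,y -39.85810252746617 13.623064364626392
scene area 39 uv [272.82 265.64] tray x,y [140.86 -44.41] scoop x,y 178.34258775025117 -44.476314435697
tcp tray [10.5   0.21 66.98] scoop lip tray x -74.49786231450727 F [ 0.07 -0.35  8.18]
wrist area 172 uv [321.29 301.76] tray x,y [-83.92   4.55] scoop x,y -46.4882870813413 4.256446150694853
tcp tray [10.52  0.25 66.97] scoop lip tray x -74.47621199873477 F [-0.96 -0.62  7.28]
```

Call:
arm_command([
  {"offset":[-0.035,0,0],"dr":[0,0,0],"hand":-1},
  {"offset":[-0.035,0,0],"dr":[0,0,0],"hand":-1},
  {"offset":[0,0,0],"dr":[0,0,0],"hand":-1},
  {"offset":[-0.029,0,-0.01],"dr":[0,-0.078,0],"hand":-1},
  {"offset":[-0.031,0,-0.001],"dr":[0,-0.078,0],"hand":-1},
  {"offset":[-0.034,0,0.003],"dr":[0,-0.078,0],"hand":-1},
  {"offset":[0,0,0],"dr":[0,0,0],"hand":-1},
])

```text
time_s: 7.4
eef_pos: [543.2, 47.2, 68.3]
ee_rot: [0.008, 0.993, 0.079, -0.091]
force: [1.4, -0.6, 8.1]
grip_width: 0.082
grip_force: 68.8
```

```bash
python3 bd.py; python3 -c "
from h import *
go([0,0,0])"
```

```text
side area 112 uv [301.38 233.9 ] tray x,y [-84.74   4.92] scoop x,y -19.268312886110053 3.699427310328384
side area 28 uv [314.57 232.89] tray x,y [-55.98 -17.73] scoop x,y 8.986897403293689 -18.905472724076986
tcp tray [-8.31  0.12 68.33] scoop lip tray x -93.30896394263493 F [ 2.18 -0.15  7.78]
scene area 35 uv [312.89 201.54] tray x,y [-92.71   3.02] scoop x,y -24.410685811394018 3.2487778560282163
scene area 29 uv [320.83 202.17] tray x,y [-93.34  23.88] scoop x,y -25.041885513734456 24.058872779913006
scene area 39 uv [273.03 265.46] tray x,y [140.28 -44.09] scoop x,y 204.29126552433388 -43.66345442955204
tcp tray [-8.35  0.12 68.37] scoop lip tray x -93.35184530718374 F [ 2.47 -0.79  7.16]
wrist area 76 uv [348.74 243.46] tray x,y [-59.82 -20.3 ] scoop x,y 7.290739789561123 -20.24711827024179
wrist area 49 uv [323.1  277.04] tray x,y [-99.65   2.87] scoop x,y -31.623245429512565 2.734615134507883
tcp tray [-8.37  0.12 68.39] scoop lip tray x -93.36700464477332 F [ 4.26 -0.77  4.87]
pos [543.02  47.19  68.39] tool R
 [[ 0.97  0.16 -0.18]
 [ 0.16 -0.99 -0.03]
 [-0.18  0.   -0.98]] 
yaw 0.15942258103815407 units [-4.35 -0.33  1.38] F [ 4.26 -0.77  4.87] g 0.07725202444229402
```

Call:
arm_command([
  {"offset":[0.013,0,-0.015],"dr":[0,-0.083,0],"hand":-1},
  {"offset":[0.013,0,-0.02],"dr":[0,-0.083,0],"hand":-1},
  {"offset":[0.013,0,-0.02],"dr":[0,-0.083,0],"hand":-1},
  {"offset":[0.013,0,-0.02],"dr":[0,-0.083,0],"hand":-1},
  {"offset":[0,0,0],"dr":[0,0,0],"hand":-1},
  {"offset":[0,0,0],"dr":[0,0,0],"hand":-1},
  {"offset":[0,0,0],"dr":[0,0,0],"hand":-1},
])

```text
time_s: 8.25
eef_pos: [549.9, 48.6, 74.6]
ee_rot: [0.017, 0.972, 0.078, -0.219]
force: [-0.4, -0.4, -0.3]
grip_width: 0.003
grip_force: 0.0
```

```bash
python3 bd.py
python3 - <<'E'
from h import *
go([0,0,0])
f=lambda x,s:cv2.resize(x,None,fx=s,fy=s,interpolation=cv2.INTER_CUBIC)
a=ctrl.capture("scene")[160:260,260:350,::-1];b=ctrl.capture("side")[190:290,270:360,::-1];w=ctrl.capture("wrist")[200:300,270:370,::-1]
cv2.imwrite("pics/m3.png",np.hstack([f(a,2.8),f(b,2.8),f(w,2.3)[:230] if 0 else cv2.resize(w,(230,280))]))
E
```

```text
side area 37 uv [312.81 219.62] tray x,y [-22.34  25.01] scoop x,y 44.79671013207161 18.368944613299412
side area 114 uv [300.48 233.62] tray x,y [-85.76   7.46] scoop x,y -12.007743143282696 0.9277438282858885
tcp tray [-1.24  0.41 74.68] scoop lip tray x -86.24014466638087 F [ 0.21 -0.91 -0.42]
scene area 31 uv [321.45 203.13] tray x,y [-89.71  26.11] scoop x,y -2.438182433763565 27.279838828353387
scene area 14 uv [316.93 215.36] tray x,y [-40.29  22.73] scoop x,y 41.69557205139726 23.97290125764288
scene area 41 uv [273.1  265.32] tray x,y [139.84 -44.04] scoop x,y 202.55895774513672 -41.91222335845888
tcp tray [-1.18  0.38 74.75] scoop lip tray x -86.18412701544244 F [ 0.09 -0.1  -0.07]
wrist area 39 uv [289.05 204.28] tray x,y [-35.49  33.33] scoop x,y 44.77546429962816 31.62112361029843
wrist area 11 uv [309.27 245.45] tray x,y [-94.12  17.53] scoop x,y -5.936450584855919 16.451360226202656
wrist area 33 uv [343.3  245.88] tray x,y [-94.89 -17.26] scoop x,y -6.579717672502227 -16.874906255933617
tcp tray [-1.09  0.37 74.74] scoop lip tray x -86.09135578508933 F [-0.02 -0.96 -0.45]
pos [550.16  48.59  74.74] tool R
 [[ 0.89  0.16 -0.42]
 [ 0.14 -0.99 -0.07]
 [-0.43  0.   -0.9 ]] 
yaw 0.15931289457192244 units [-3.88 -0.33  2.53] F [-0.02 -0.96 -0.45] g 0.0013372284666092614
```

View pics/m3.png

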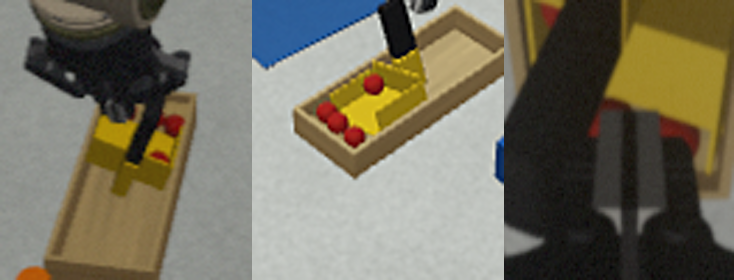

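The last view shows that the bar slipped out of the grip (width 0). The scoop sits in the tray with one bead in the bowl and three at the lip by the ramp. My picture views are now used up, so I'll measure by numbers only. I'm backing off along the tool axis and turning upright again.

Call:
arm_command([
  {"offset":[0,0,-0.15],"dr":[0,0,0],"hand":-1},
  {"offset":[0,0,-0.25],"dr":[0,0,0],"hand":-1},
  {"offset":[0,0,-0.35],"dr":[0,0,0],"hand":-1},
  {"offset":[0,0,-0.35],"dr":[0,0,0],"hand":-1},
  {"offset":[0,0,-0.1],"dr":[0,0.15,0],"hand":1},
  {"offset":[0,0,0],"dr":[0,0.15,0],"hand":1},
  {"offset":[0,0,0],"dr":[0,0.15,0],"hand":1},
  {"offset":[0,0,0],"dr":[0,0.115,0],"hand":1},
])

```text
time_s: 9.35
eef_pos: [611.3, 58.5, 205.2]
ee_rot: [0.0, 0.997, 0.08, 0.002]
force: [0.4, 0.2, -0.2]
grip_width: 0.683
grip_force: 0.0
```

```bash
cat > sp.py <<'E'
# 6-dof scoop pose from yellow silhouette of the bowl + black grip in several cameras
from h import *
from scipy.optimize import minimize
O=np.array([551.3,48.4,0]);B=Ro.from_euler("z",.16).as_matrix()
ims={n:(C[n],ctrl.capture(n).astype(int)) for n in("scene","side","wrist")}
C["wrist"]=ctrl.camera_info("wrist");print("F/pose",tool()[0],tool()[2]["grip_width"])
def box(x,y,z): return np.array([[a,b,c] for a in x for b in y for c in z],float)
bowl=[box((-37,33),(-37,37),(0,2.5)),box((-30,33),(-37,-35),(0,24)),box((-30,33),(35,37),(0,24)),box((30,33),(-37,37),(0,30))]
grip=[box((32,60),(-7,7),(45,100))]
def mask(n,L,p):
    R=Ro.from_euler("xyz",p[3:]);m=np.zeros((1600,2560),np.uint8)
    for b in L:
        P=(B@R.apply(b).T).T+B@np.array([p[0],p[1],0])+O+[0,0,p[2]]
        u=proj(n,P,C[n]);cv2.fillConvexPoly(m,((cv2.convexHull(u.astype(np.float32))+.5)*4).astype(np.int32),1)
    return cv2.resize(m,(640,400),interpolation=cv2.INTER_AREA) if 0 else m[2::4,2::4]
def colour(n):
    a=ims[n][1];r,g,b=a[...,0],a[...,1],a[...,2]
    y=(r-b>60)&(g>r*.6)&(b<70)&(r>70); red=(r>95)&(g<65)&(b<65);k=(a.max(2)<60)
    return y,red,k
E
cat > sp1.py <<'E'
from sp import *
for n in ims:
    y,red,k=colour(n)
    g=mask(n,[box((-115,60),(-45,45),(0,110))],(40,0,0,0,0,0))>0  # tray volume region
    print(n,"yellow",(y&g).sum(),"red",(red&g).sum(),"black",(k&g).sum())
    v,u=np.where(y&g);print(" ybox",u.min(),u.max(),v.min(),v.max())
    kk,_,st,ce=cv2.connectedComponentsWithStats((red&g).astype(np.uint8));print(" red",[(int(s[4]),c.round(1).tolist(),(B.T@(ray(n,c,18)-O))[:2].round(1).tolist()) for s,c in zip(st[1:],ce[1:]) if s[4]>4])
    kk,_,st,ce=cv2.connectedComponentsWithStats((k&g).astype(np.uint8));print(" black",[s.tolist() for s in st[1:] if s[4]>15])
E
python3 sp1.py
```

```text
F/pose [610.78  58.35 205.28] 0.923878275078318
scene yellow 670 red 79 black 146
 ybox 278 326 194 256
 red [(35, [304.7, 198.6], [-101.3, -20.4]), (30, [321.6, 203.2], [-89.6, 26.5]), (14, [316.9, 215.4], [-40.3, 22.7])]
 black [[305, 194, 14, 25, 146]]
side yellow 614 red 105 black 187
 ybox 297 359 195 241
 red [(10, [350.5, 182.4], [178.2, 66.8]), (37, [312.8, 219.6], [-22.3, 25.0]), (42, [298.9, 230.3], [-80.0, 20.5]), (16, [307.0, 237.2], [-82.4, -15.4])]
 black [[315, 189, 14, 22, 187]]
wrist yellow 1676 red 384 black 789
 ybox 295 353 209 283
 red [(125, [303.1, 269.4], [-85.8, 32.1]), (128, [318.2, 273.5], [-92.5, 10.6]), (130, [337.7, 276.0], [-96.7, -17.3])]
 black [[293, 212, 29, 41, 789]]
```

```bash
cat > sp2.py <<'E'
from sp import *
body=bowl+[box((32,60),(-7,7),(0,100))]
T={}
for n in ims:
    y,red,k=colour(n);g=mask(n,[box((-115,75),(-45,45),(0,110))],(20,0,0,0,0,0))>0
    def big(m):
        q,l,st,_=cv2.connectedComponentsWithStats(m.astype(np.uint8));return l==1+st[1:,4].argmax()
    ku=big(k&g);yy=big(cv2.morphologyEx((y&g).astype(np.uint8),cv2.MORPH_OPEN,np.ones((2,2)))|ku.astype(np.uint8))
    T[n]=(yy,ku,cv2.dilate(red.astype(np.uint8),np.ones((5,5)))>0)
def cost(p):
    c=0
    for n,(yy,ku,red) in T.items():
        c+=((mask(n,body,p)>0)^yy)[~red].sum()/yy.sum()+.7*((mask(n,grip,p)>0)^ku).sum()/ku.sum()
    return c
best=None
for x0 in(-48,-58,-65):
  for yaw in(-.1,.1):
    s0=np.array([x0,0,8,0,.05,yaw]);sim=np.vstack([s0]+[s0+np.eye(6)[i]*[8,5,6,.15,.15,.15][i] for i in range(6)])
    r=minimize(cost,s0,method="Nelder-Mead",options=dict(initial_simplex=sim,maxfev=500,xatol=.02,fatol=1e-4))
    if best is None or r.fun<best.fun:best=r
    print(x0,yaw,r.fun.round(3),r.x)
p=best.x;np.save("scoop.npy",p);R=Ro.from_euler("xyz",p[3:])
for nm,L in(("grip",[46,0,78]),("top",[46,0,100]),("lip",[-37,0,0]),("base",[60,0,0])):
    t=R.apply(L)+p[:3];print(nm,"tray",t,"world",B@t+O)
E
python3 sp2.py
```

```text
F/pose [611.99  58.43 204.05] 0.9997162261738548
-48 -0.1 2.41 [-52.48  -0.93  16.04  -0.24   0.12   0.03]
-48 0.1 2.194 [-47.82  -1.88  14.93  -0.29   0.06  -0.02]
-58 -0.1 2.239 [-49.72  -1.44  14.96  -0.27   0.08  -0.01]
-58 0.1 2.268 [-51.5   -0.93  16.41  -0.3    0.09  -0.05]
-65 -0.1 2.205 [-47.82   0.23  13.7   -0.29   0.04  -0.07]
-65 0.1 2.17 [-46.08  -1.19  14.31  -0.31   0.03  -0.07]
grip tray [ 3.37 19.35 87.34] world [551.55  68.04  87.34]
top tray [  4.38  26.   108.28] world [551.48  74.77 108.28]
lip tray [-82.99   1.25  15.32] world [469.17  36.41  15.32]
base tray [13.77 -5.14 12.69] world [565.71  45.52  12.69]
```

```bash
cat > sp3.py <<'E'
from sp2 import *
for n,(yy,ku,red) in T.items():
    m=mask(n,body,p)>0;g=mask(n,grip,p)>0
    print(n,"body",yy.sum(),m.sum(),(m&~yy&~red).sum(),(yy&~m&~red).sum(),"grip",ku.sum(),g.sum(),(g&~ku).sum(),(ku&~g).sum())
A=[];b=[]
for n,(yy,ku,red) in T.items():
    v,u=np.where(ku);c=(u.mean(),v.mean());a=ray(n,c,0);d=ray(n,c,100)-a;d/=np.linalg.norm(d);M=np.eye(3)-np.outer(d,d);A.append(M);b.append(M@a)
X=np.linalg.solve(sum(A),sum(b));print("grip centroid tray",B.T@(X-O),"resid",[np.linalg.norm(M@X-q).round(1) for M,q in zip(A,b)])
for n,(yy,ku,red) in T.items():
    v,u=np.where(ku);print(n,"predicted level-scoop grip bbox vs seen", [int(t) for t in (u.min(),u.max(),v.min(),v.max())])
E
python3 sp3.py | tail -9
python3 - <<'E'
# yellow pixels of wrist: print row extents
import sys;sys.path.insert(0,'.')
from sp import *
y,red,k=colour("wrist")
for v in range(196,292,6):
    c=np.where(y[v,270:380])[0]+270;r=np.where(red[v,270:380])[0]+270;q=np.where(k[v,270:380])[0]+270
    f=lambda c:(c.min(),c.max(),len(c)) if len(c) else None
    print(v,f(c),f(r),f(q))
E
```

```text
lip tray [-82.96   1.74  12.7 ] world [469.12  36.9   12.7 ]
base tray [13.77 -5.5  11.96] world [565.77  45.16  11.96]
scene body 738 742 31 54 grip 146 162 18 2
side body 596 922 270 63 grip 186 228 45 3
wrist body 1523 3043 1560 39 grip 804 913 148 39
grip centroid tray [ 2.95 18.83 83.65] resid [np.float64(0.6), np.float64(2.7), np.float64(3.0)]
scene predicted level-scoop grip bbox vs seen [305, 318, 194, 218]
side predicted level-scoop grip bbox vs seen [315, 328, 189, 210]
wrist predicted level-scoop grip bbox vs seen [293, 321, 214, 254]
F/pose [611.66  58.49 203.99] 0.9994143859172426
196 None None None
202 None None None
208 None None None
214 (np.int64(322), np.int64(324), 3) None (np.int64(312), np.int64(320), 9)
220 (np.int64(323), np.int64(324), 2) None (np.int64(305), np.int64(321), 17)
226 (np.int64(294), np.int64(323), 5) None (np.int64(298), np.int64(321), 24)
232 (np.int64(322), np.int64(344), 23) None (np.int64(293), np.int64(321), 29)
238 (np.int64(318), np.int64(350), 33) None (np.int64(293), np.int64(316), 24)
244 (np.int64(313), np.int64(350), 38) None (np.int64(293), np.int64(311), 19)
250 (np.int64(308), np.int64(350), 43) None (np.int64(293), np.int64(306), 14)
256 (np.int64(296), np.int64(350), 51) None None
262 (np.int64(296), np.int64(349), 49) None None
268 (np.int64(327), np.int64(349), 23) (np.int64(298), np.int64(308), 11) None
274 (np.int64(298), np.int64(349), 5) (np.int64(299), np.int64(342), 34) None
280 (np.int64(314), np.int64(331), 2) (np.int64(316), np.int64(344), 20) None
286 None None None
```

```bash
python3 - <<'E'
s=open("sp2.py").read()
s=s.replace("yy=big(cv2.morphologyEx((y&g).astype(np.uint8),cv2.MORPH_OPEN,np.ones((2,2)))|ku.astype(np.uint8))","yy=cv2.morphologyEx(((y&g)|ku).astype(np.uint8),cv2.MORPH_CLOSE,np.ones((5,5)));yy=big(cv2.morphologyEx(yy,cv2.MORPH_OPEN,np.ones((3,3))))|ku")
open("sp2.py","w").write(s)
E
python3 sp3.py
```

```text
F/pose [611.55  58.47 204.25] 0.9999214826964478
-48 -0.1 1.194 [-46.36   2.2   14.83  -0.24   0.06  -0.02]
-48 0.1 1.059 [-42.13   0.17  16.23  -0.3    0.    -0.05]
-58 -0.1 0.994 [-49.58  -0.15  17.54  -0.31   0.08  -0.08]
-58 0.1 1.014 [-49.45   0.34  17.88  -0.32   0.08  -0.09]
-65 -0.1 1.157 [-51.48   3.61  16.53  -0.31   0.08  -0.15]
-65 0.1 1.016 [-45.61   1.79  13.83  -0.3    0.    -0.11]
grip tray [ 3.89 19.92 87.82] world [551.97  68.68  87.82]
top tray [  6.07  26.56 108.68] world [553.07  75.59 108.68]
lip tray [-86.35   2.64  20.5 ] world [465.63  37.25  20.5 ]
base tray [10.06 -4.69 12.74] world [561.98  45.38  12.74]
scene body 909 758 6 159 grip 146 157 14 3
side body 794 915 80 64 grip 187 228 44 3
wrist body 2495 3206 529 39 grip 809 882 121 48
grip centroid tray [ 2.99 18.82 83.73] resid [np.float64(0.6), np.float64(2.6), np.float64(3.0)]
scene predicted level-scoop grip bbox vs seen [305, 318, 194, 218]
side predicted level-scoop grip bbox vs seen [315, 328, 189, 210]
wrist predicted level-scoop grip bbox vs seen [293, 321, 213, 254]
```

```bash
cat >> h.py <<'E'
def goR(P,Rt,show=True):
    p,R,s=tool();v=(R.inv()*Rt).as_rotvec()/(np.pi/4);d=R.as_matrix().T@(np.array(P)-p)/120
    print("pos",p,"to",np.array(P),"shift units now-axes",d.round(3),"turn units",v.round(3),"shift in target axes",(Rt.as_matrix().T@(np.array(P)-p)/120).round(3),"g",s["grip_width"],"F",s["force"])
E
python3 - <<'E'
from h import *
p=np.mean([[-42.13,.17,16.23,-.3,0,-.05],[-49.58,-.15,17.54,-.31,.08,-.08],[-49.45,.34,17.88,-.32,.08,-.09],[-45.6,1.8,13.8,-.3,0,-.11]],0);print(p)
O=np.array([551.3,48.4,0]);B=Ro.from_euler("z",.16);Rs=B*Ro.from_euler("xyz",p[3:]);o=B.apply([p[0],p[1],0])+O+[0,0,p[2]]
Rt=Rs*Ro.from_euler("x",np.pi)
for z in(150,54):goR(o+Rs.apply([46,0,z]),Rt)
print(Rt.as_matrix())
E
```

```text
[-46.69   0.54  16.36  -0.31   0.04  -0.08]
pos [611.55  58.47 204.25] to [553.13  90.76 157.37] shift units now-axes [-0.44 -0.34  0.39] turn units [-0.39 -0.07  0.1 ] shift in target axes [-0.45 -0.41  0.3 ] g 0.9999214826964478 F [-0.44  0.6   0.41]
pos [611.55  58.47 204.25] to [551.73  61.51  65.95] shift units now-axes [-0.49 -0.1   1.15] turn units [-0.39 -0.07  0.1 ] shift in target axes [-0.45 -0.41  1.1 ] g 0.9999214826964478 F [-0.44  0.6   0.41]
[[ 1.    0.09 -0.01]
 [ 0.08 -0.95 -0.3 ]
 [-0.04  0.3  -0.95]]
```

Call:
arm_command([
  {"offset":[-0.22,-0.17,0.2],"dr":[0,0,0],"hand":1},
  {"offset":[-0.22,-0.17,0.19],"dr":[0,0,0],"hand":1},
  {"offset":[0,0,0],"dr":[-0.13,-0.023,0.033],"hand":1},
  {"offset":[0,0,0],"dr":[-0.13,-0.023,0.033],"hand":1},
  {"offset":[0,0,0],"dr":[-0.13,-0.023,0.034],"hand":1},
  {"offset":[0,0,0],"dr":[0,0,0],"hand":1},
  {"offset":[0,0,0],"dr":[0,0,0],"hand":1},
])

```text
time_s: 10.8
eef_pos: [552.8, 90.7, 157.4]
ee_rot: [0.153, 0.987, 0.04, -0.015]
force: [1.0, -0.0, -0.3]
grip_width: 1.0
grip_force: 0.0
```

```bash
cat > t.py <<'E'
from h import *
p=np.array([-46.69,.54,16.36,-.31,.04,-.08])
O=np.array([551.3,48.4,0]);B=Ro.from_euler("z",.16);Rs=B*Ro.from_euler("xyz",p[3:]);o=B.apply([p[0],p[1],0])+O+[0,0,p[2]]
Rt=Rs*Ro.from_euler("x",np.pi)
goR(o+Rs.apply([46,0,54]),Rt)
# black grip in wrist: midpoints of rows in tool y at its local height
a=ctrl.capture("wrist").astype(int);C["wrist"]=ctrl.camera_info("wrist")
P,R,s=tool();k=a.max(2)<60
u=proj("wrist",[o+Rs.apply([x,0,100]) for x in(32,60)],C["wrist"]);print("bar top predicted",u)
for v in range(int(u[:,1].min())-12,int(u[:,1].max())+14,4):
    c=np.where(k[v,270:370])[0]+270
    if len(c):
        print(v,c.min(),c.max(),len(c))
E
python3 t.py
```

```text
pos [552.85  90.73 157.41] to [551.67  61.75  65.91] shift units now-axes [ 0.  -0.   0.8] turn units [-0.01  0.01 -0.01] shift in target axes [ 0.  -0.   0.8] g 1.0004697913759244 F [ 0.98 -0.05 -0.28]
bar top predicted [[324.88 217.67]
 [324.7  185.62]]
173 319 331 13
177 318 331 14
181 318 331 14
185 316 332 17
189 316 332 17
193 316 331 16
197 315 331 17
201 316 331 16
205 316 331 16
209 317 331 15
213 317 331 15
217 318 331 14
```

Run:
```python
from h import *
a=ctrl.capture("wrist").astype(int);k=a.max(2);
for v in range(150,262,3): print(v,"".join("%4d"%k[v,u] for u in range(306,344,3)))
```

```text
150  137 137 137 131 141 136 132 127 137 134 129 129 135
153  136 137 136 133 138 137 130 125 134 137 131 125 135
156  136 137 139 133 136 137 134 125 136 137 129 128 137
159  135 136 138 131 138 136 132 125 133 136 132 128 136
162  137 138 140 131 128  91  90  89  88 135 130 127 137
165  135 136 138 131 122  89  88  86  81 135 132 127 134
168  136 138 138 133 111  91  91  90  84 132 133 129 131
171  136 138 137 133 116  75  72  60 103 135 130 127 128
174  136 137 134 134  49  40  37  38  44 133 133 127 126
177  136 135 136 135  41  36  41  41  43 133 133 126 127
180  138 134 137 123  33  35  37  38  41 127 134 126 128
183  125 120 122  98  38  41  44  37  42  93  96  89  93
186   88  87  89  59  40  40  40  43  39  85  86  89  88
189   88  88  84  48  42  41  41  40  43  87  88  86  92
192  120 127 128  49  45  44  43  45  43 143 155 161 162
195  141 133 116  47  42  48  46  46  42 160 163 165 161
198  117 115  94  45  49  47  44  47  45 159 164 163 164
201  120 118 107  47  42  45  50  47  45 160 164 165 163
204  119 116 112  53  48  43  47  47  43 161 163 164 163
207  119 115 106 
[... 365 characters left out ...]
 162 164 164 165
228  163 162 164 164 164 165 162 163 165 165 163 163 164
231  164 163 164 164 163 162 165 163 164 164 166 164 163
234  162 162 164 163 163 164 163 164 163 164 163 165 162
237   81 137 156 156 153 133 135 145 144 146 142 119 118
240   96  76 111 113  90  91  88  78 129 131 102 104 110
243  117 105  85  98 111 117 114 101 100 135 102 117 122
246  120 116  93 112 118 124 122 117  97 136 105 119 120
249  118 119 115 116 123 123 119 115 105 128 116 119 118
252  121 110 138 122 122 123 119 118 134 137 138 128 121
255  133 131 132 134 136 128 130 137 139 137 138 136 134
258  137 137 136 137 137 138 139 137 133 136 136 126 115
261  139 137 137 138 137 135 131 123 109  92  85  81  84
```

Call:
arm_command([
  {"offset":[0,0,0.2],"dr":[0,0,0],"hand":1},
  {"offset":[0,0,0.25],"dr":[0,0,0],"hand":1},
  {"offset":[0,0,0.25],"dr":[0,0,0],"hand":1},
  {"offset":[0,0,0.1],"dr":[0,0,0],"hand":1},
  {"offset":[0,0,0],"dr":[0,0,0],"hand":0},
  {"offset":[0,0,0],"dr":[0,0,0],"hand":-0.5},
  {"offset":[0,0,0],"dr":[0,0,0],"hand":-1},
  {"offset":[0,0,0],"dr":[0,0,0],"hand":-1},
], grip_force=70)

```text
time_s: 11.7
eef_pos: [551.8, 61.3, 67.3]
ee_rot: [0.154, 0.987, 0.04, -0.014]
force: [0.0, 0.5, 0.4]
grip_width: 0.328
grip_force: 0.0
```

Call:
arm_command([
  {"offset":[0,0,0],"dr":[0,0,0],"hand":-1},
  {"offset":[0,0,0],"dr":[0,0,0],"hand":-1},
  {"offset":[0,0,0],"dr":[0,0,0],"hand":-1},
], grip_force=110)

```text
time_s: 12.0
eef_pos: [552.0, 61.1, 67.1]
ee_rot: [0.154, 0.987, 0.04, -0.014]
force: [2.4, 1.8, 5.0]
grip_width: 0.126
grip_force: 108.8
```

Run:
```python
from h import *
O=np.array([551.3,48.4,0]);B=Ro.from_euler("z",.16)
goR(O+B.apply([-1,0,62]),B*Ro.from_euler("x",np.pi))
print(B.inv().apply(tool()[0]-O))
```

```text
pos [551.98  61.14  67.11] to [550.31  48.24  62.  ] shift units now-axes [-0.02  0.09  0.07] turn units [ 0.39  0.07 -0.1 ] shift in target axes [-0.03  0.1   0.04] g 0.12604615820805903 F [2.4  1.8  4.96]
[ 2.7  12.47 67.11]
```

Call:
arm_command([
  {"offset":[0,0,-0.03],"dr":[0,0,0],"hand":-1},
  {"offset":[-0.005,0.025,0.02],"dr":[0.1,0.018,-0.025],"hand":-1},
  {"offset":[-0.005,0.025,0.02],"dr":[0.1,0.018,-0.025],"hand":-1},
  {"offset":[-0.005,0.025,0.02],"dr":[0.1,0.018,-0.025],"hand":-1},
  {"offset":[-0.005,0.025,0.02],"dr":[0.09,0.016,-0.025],"hand":-1},
  {"offset":[0,0,0],"dr":[0,0,0],"hand":-1},
  {"offset":[0,0,0],"dr":[0,0,0],"hand":-1},
])

```text
time_s: 12.7
eef_pos: [551.0, 48.2, 63.3]
ee_rot: [0.001, 0.997, 0.079, 0.001]
force: [3.9, -0.8, 4.2]
grip_width: 0.121
grip_force: 108.8
```

```bash
python3 - <<'E'
from h import *
O=np.array([551.3,48.4,0]);B=Ro.from_euler("z",.16)
goR(O+B.apply([-1,0,62]),B*Ro.from_euler("x",np.pi));print(B.inv().apply(tool()[0]-O))
E
python3 sp3.py|grep -v pred
```

```text
pos [550.96  48.18  63.34] to [550.31  48.24  62.  ] shift units now-axes [-0.01 -0.    0.01] turn units [ 0. -0. -0.] shift in target axes [-0.01 -0.    0.01] g 0.12104096843390896 F [ 3.94 -0.78  4.18]
[-0.37 -0.16 63.34]
F/pose [551.03  48.75  63.36] 0.12444713203591766
-48 -0.1 3.349 [-43.6   -1.19  14.27  -0.08   0.03  -0.04]
-48 0.1 3.343 [-42.11  -0.98  13.36  -0.02   0.04   0.02]
-58 -0.1 3.33 [-42.44   0.46  19.33  -0.05   0.05  -0.06]
-58 0.1 3.329 [-42.98  -0.94  17.46  -0.05   0.06  -0.04]
-65 -0.1 3.339 [-44.75  -1.3   19.74  -0.11   0.08  -0.09]
-65 0.1 3.355 [-45.7   -0.86  13.18  -0.09   0.05  -0.09]
grip tray [ 8.01  1.03 92.27] world [559.05  50.69  92.27]
top tray [  9.46   2.13 114.19] world [560.3   52.01 114.19]
lip tray [-79.87   0.61  19.81] world [472.35  36.27  19.81]
base tray [16.85 -3.46 13.64] world [568.48  47.67  13.64]
scene body 1596 809 10 755 grip 645 199 38 484
side body 1033 983 137 253 grip 417 211 47 253
wrist body 22919 8195 1192 16089 grip 19984 2213 365 18136
grip centroid tray [ -6.63  -3.29 133.28] resid [np.float64(7.9), np.float64(13.8), np.float64(11.4)]
```

```bash
cat > sp4.py <<'E'
# scoop x,y,z,roll,pitch from yellow only (black/red ignored), side+scene; and red blobs in scoop frame
from sp import *
yb=bowl+[box((33,60),(-7,7),(0,40))]
T={}
for n in("scene","side"):
    y,red,k=colour(n);a=ims[n][1];g=mask(n,[box((-115,75),(-45,45),(0,110))],(20,0,0,0,0,0))>0
    y=cv2.morphologyEx((y&g).astype(np.uint8),cv2.MORPH_OPEN,np.ones((2,2)))>0
    q,l,st,_=cv2.connectedComponentsWithStats(y.astype(np.uint8));y=np.isin(l,[i for i in range(1,q) if st[i,4]>25])
    T[n]=(y,cv2.dilate((red|(a.max(2)<65)).astype(np.uint8),np.ones((3,3)))>0)
P,R_,s=tool();t=B.T@(P-O);print("tcp tray",t,"grip",s["grip_width"],"F",s["force"])
def cost(p):return sum(((mask(n,yb,[p[0],p[1],p[2],p[3],p[4],0])>0)^y)[~dc].sum()/y.sum() for n,(y,dc) in T.items())
s0=np.array([t[0]-46,t[1],t[2]-54,0,-np.arcsin(R_.as_matrix()[2,0])*1.]);best=None
for dz in(-6,0,8):
    a=s0+[0,0,dz,0,0];sim=np.vstack([a]+[a+np.eye(5)[i]*[6,4,6,.12,.12][i] for i in range(5)])
    r=minimize(cost,a,method="Nelder-Mead",options=dict(initial_simplex=sim,maxfev=350));best=r if best is None or r.fun<best.fun else best
    print(r.fun.round(3),r.x)
p=best.x;Rs=Ro.from_matrix(B)*Ro.from_euler("xyz",[p[3],p[4],0]);o=B@[p[0],p[1],0]+O+[0,0,p[2]]
print("tcp in scoop",Rs.inv().apply(P-o))
for n in("scene","side","wrist"):
    y,red,k=colour(n);q,_,st,ce=cv2.connectedComponentsWithStats(red.astype(np.uint8))
    for t,c in zip(st[1:],ce[1:]):
        a=ray(n,c,18)
        if t[4]>4 and abs((B.T@(a-O))[0])<130 and abs((B.T@(a-O))[1])<60:
            b0,b1=Rs.inv().apply(ray(n,c,0)-o),Rs.inv().apply(ray(n,c,60)-o);f=(13.5-b0[2])/(b1[2]-b0[2])
            print(n,t.tolist(),"tray@18",(B.T@(a-O))[:2],"scoop@13.5",(b0+f*(b1-b0))[:2])
E
python3 sp4.py
```

```text
F/pose [551.03  48.86  63.36] 0.1226065036631246
tcp tray [-0.19  0.49 63.36] grip 0.1226065036631246 F [ 4.77 -0.96  5.36]
0.276 [-36.81  -2.84  10.68  -0.34   0.09]
0.281 [-35.24  -1.97   8.65  -0.33   0.05]
0.36 [-38.37   1.6   11.89  -0.11   0.09]
tcp in scoop [ 31.58 -15.3   53.81]
scene [311, 201, 14, 6, 57] tray@18 [-86.29  14.72] scoop@13.5 [-44.87  14.96]
scene [313, 211, 7, 5, 32] tray@18 [-48.52  19.18] scoop@13.5 [-12.    18.69]
side [305, 220, 7, 8, 36] tray@18 [-41.6   22.93] scoop@13.5 [-3.53 24.61]
side [293, 226, 19, 16, 112] tray@18 [-83.22   6.44] scoop@13.5 [-56.11  -4.99]
wrist [314, 287, 12, 18, 180] tray@18 [-87.09   6.6 ] scoop@13.5 [-45.78   5.15]
wrist [332, 290, 3, 9, 15] tray@18 [-84.7   -5.99] scoop@13.5 [-41.16  -7.57]
```

Call:
arm_command([
  {"offset":[0.05,0,0],"dr":[0,0,0],"hand":-1},
  {"offset":[0.09,0,0],"dr":[0,0,0],"hand":-1},
  {"offset":[0.1,0,0],"dr":[0,0,0],"hand":-1},
  {"offset":[0.1,0,0],"dr":[0,0,0],"hand":-1},
  {"offset":[0.1,0,0],"dr":[0,0,0],"hand":-1},
  {"offset":[0.1,0,0],"dr":[0,0,0],"hand":-1},
  {"offset":[0.03,0,0],"dr":[0,0,0],"hand":-1},
  {"offset":[0,0,0.02],"dr":[0,0,0],"hand":-1},
])

```text
time_s: 13.8
eef_pos: [618.6, 59.7, 60.7]
ee_rot: [0.001, 0.997, 0.08, 0.001]
force: [4.5, -0.5, 11.9]
grip_width: 0.12
grip_force: 109.6
```

```bash
python3 sp4.py
```

```text
F/pose [618.16  59.5   61.09] 0.12510938790990717
tcp tray [67.78  0.31 61.09] grip 0.12510938790990717 F [1.6  0.13 7.35]
0.331 [25.38 -0.52  3.98 -0.03 -0.02]
0.324 [26.05  1.05  5.71 -0.05  0.  ]
0.34 [26.88  1.83  6.98  0.03 -0.  ]
tcp in scoop [41.45 -3.31 55.49]
scene [315, 202, 10, 12, 78] tray@18 [-73.46  23.24] scoop@13.5 [-98.77  21.73]
side [293, 224, 20, 18, 148] tray@18 [-77.37   7.59] scoop@13.5 [-104.5     4.75]
wrist [307, 336, 4, 8, 23] tray@18 [-65.88  16.92] scoop@13.5 [-91.11  15.2 ]
```

Call:
arm_command([
  {"offset":[0,0,0],"dr":[0,0,0],"hand":0.2},
  {"offset":[0,0,0],"dr":[0,0,0],"hand":0.2},
  {"offset":[0,0,0],"dr":[0,0,0],"hand":0.2},
  {"offset":[0.037,0,0.02],"dr":[0,0,0],"hand":0.2},
  {"offset":[0,0,0],"dr":[0,0,0],"hand":0.2},
])

```text
time_s: 14.45
eef_pos: [622.1, 60.0, 57.2]
ee_rot: [0.0, 0.997, 0.08, -0.0]
force: [0.6, -1.1, -0.6]
grip_width: 0.602
grip_force: 0.0
```

```bash
python3 sp4.py | head -6
python3 - <<'E'
from h import *
a=ctrl.capture("wrist").astype(int);k=a.max(2)
for v in range(180,330,5): print(v,"".join("%4d"%k[v,u] for u in range(270,380,5)))
E
```

```text
F/pose [621.95  59.96  57.59] 0.5992792680132445
tcp tray [71.59  0.16 57.59] grip 0.5992792680132445 F [-0.58  0.67 -0.39]
0.316 [23.06  0.83  4.23 -0.06  0.01]
0.316 [23.6   0.84  4.61 -0.04  0.02]
0.343 [24.98  2.02  4.77  0.02  0.02]
tcp in scoop [46.98 -3.1  53.79]
180   85  63 126 124 125 129 131 134 130 135 135 131 127 133 125 130 127 130 133 126 131  94
185   97  64 125 122 127 125 132 135 130 129 135 129 128 134 129 132 127 132 132 125 131  88
190  105  63 127 123 125 127 131 134 129 129 125 118 119 133 125 134 124 133 131 128 133  91
195  112  63 124 121 125 125 129 134 129 119  83  83  79 129 129 132 126 132 132 128 128  89
200  117  62 124 123 126 125 133 135 131 110  85  81  80 126 129 130 124 133 129 127 128  91
205  126  62 126 123 122 128 131 134 129 105  99 101 105 125 127 132 124 131 132 129 128  91
210  129  63 124 123 126 125 133 135 130  57  34  35  33 126 126 131 125 130 132 130 128  90
215  125  64 125 121 126 126 129 138 128  37  32  38  40 102 128 132 127 131 131 130 130  91
220  128  63 124 121 126 120 115 126 117  34  33  38  31  81 112 111 107 110 113 101 
[... 1260 characters left out ...]
3  80 100 100 143 156 155 155 154 155 130 133 103
295   29 116  72  97 119 127 123 128 125 129 127 125 129 125 120 127 120 118 132 132 123 127
300   92 124  64 116 122 126 122 125 127 129 128 123 128 123 118 126 121 120 131 136 104 125
305  130 125  55 117 121 127 120 124 125 132 126 121 127 122 116 127 121 121 130 134  85 127
310  132 125  58 116 119 126 122 126 125 128 127 118 127 124 118 126 119 119 130 131  86 126
315  132 125  55 118 117 129 122 124 128 127 127 121 124 121 117 126 120 117 132 127  87 127
320  133 126  57 120 119 127 123 125 127 129 127 119 124 124 114 125 119 120 131 119  89 125
325  133 125  60 116 121 125 122 125 126 127 128 119 125 122 116 125 118 121 129 118  90 125
```

Run:
```python
from h import *
P,R,s=tool();A=R.as_matrix()
for u,v,z in((325,246,105),(325,289.5,105),(313.5,270,105),(336,270,105),(325,233,35),(325,294,5),(325,295,7)): print(u,v,z,A.T@(ray("wrist",(u,v),z)-P))
```

```text
325 246 105 [  9.59  -1.3  -47.31]
325 289.5 105 [-15.73  -1.3  -47.31]
313.5 270 105 [ -4.06  -7.22 -47.31]
336 270 105 [ -4.07   4.36 -47.31]
325 233 35 [-14.95  -1.05  22.69]
325 294 5 [-90.2   -0.95  52.68]
325 295 7 [-89.84  -0.96  50.68]
```

Call:
arm_command([
  {"offset":[-0.02,-0.01,0.01],"dr":[0,0,0],"hand":0.2},
  {"offset":[0,0,0],"dr":[0,0,0],"hand":-0.5},
  {"offset":[0,0,0],"dr":[0,0,0],"hand":-1},
  {"offset":[0,0,0],"dr":[0,0,0],"hand":-1},
  {"offset":[0,0,0],"dr":[0,0,0],"hand":-1},
  {"offset":[0,0,0],"dr":[0,0,0],"hand":-1},
  {"offset":[0,0,0],"dr":[0,0,0],"hand":-1},
], grip_force=110)

```text
time_s: 15.35
eef_pos: [619.6, 60.7, 56.8]
ee_rot: [0.0, 0.997, 0.08, 0.0]
force: [-0.2, -0.8, 3.0]
grip_width: 0.124
grip_force: 108.1
```

Call:
arm_command([
  {"offset":[0,0,-0.01],"dr":[0,0,0],"hand":-1},
  {"offset":[0,0,0],"dr":[0,0,0],"hand":-1},
])

```text
time_s: 15.55
eef_pos: [619.3, 60.8, 57.6]
ee_rot: [-0.0, 0.997, 0.08, -0.0]
force: [0.4, 0.5, -1.2]
grip_width: 0.124
grip_force: 107.8
```

```bash
python3 sp4.py
```

```text
F/pose [619.28  60.8   57.53] 0.12501910069602112
tcp tray [69.09  1.41 57.53] grip 0.12501910069602112 F [ 0.15 -0.37 -1.77]
0.257 [23.6   0.87  4.19 -0.08  0.03]
0.259 [23.54  1.7   4.23 -0.01  0.01]
0.256 [24.06  1.22  4.38 -0.05 -0.  ]
tcp in scoop [45.05 -2.35 53.08]
scene [315, 202, 10, 12, 68] tray@18 [-71.96  24.61] scoop@13.5 [-97.49  22.51]
side [293, 224, 20, 18, 151] tray@18 [-77.52   7.49] scoop@13.5 [-101.25    6.  ]
wrist [307, 338, 4, 7, 19] tray@18 [-63.18  17.92] scoop@13.5 [-88.13  16.13]
```

Call:
arm_command([
  {"offset":[-0.06,0.007,0],"dr":[0,0,0],"hand":-1},
  {"offset":[-0.1,0,0],"dr":[0,0,0],"hand":-1},
  {"offset":[-0.1,0,0],"dr":[0,0,0],"hand":-1},
  {"offset":[-0.1,0,0],"dr":[0,0,0],"hand":-1},
  {"offset":[-0.08,0,0],"dr":[0,0,0],"hand":-1},
  {"offset":[-0.07,0,0],"dr":[0,0,0],"hand":-1},
  {"offset":[-0.07,0,0],"dr":[0,0,0],"hand":-1},
  {"offset":[0,0,0],"dr":[0,0,0],"hand":-1},
])

```text
time_s: 16.5
eef_pos: [550.0, 48.8, 57.8]
ee_rot: [-0.0, 0.997, 0.08, -0.0]
force: [-0.3, -0.5, -1.8]
grip_width: 0.121
grip_force: 107.7
```

```bash
python3 sp4.py
```

```text
F/pose [551.12  48.84  57.79] 0.12574281018477546
tcp tray [-0.11  0.46 57.79] grip 0.12574281018477546 F [-0.21 -0.14 -0.46]
0.227 [-42.67  -1.45   9.41  -0.32   0.14]
0.271 [-41.4    0.3   10.53  -0.25   0.05]
0.303 [-42.92   1.19  11.1   -0.15   0.14]
tcp in scoop [ 35.36 -15.39  51.66]
scene [310, 200, 14, 13, 100] tray@18 [-80.51  14.69] scoop@13.5 [-33.93  13.53]
side [294, 225, 18, 17, 150] tray@18 [-77.92   6.4 ] scoop@13.5 [-46.33  -6.73]
wrist [313, 292, 19, 20, 266] tray@18 [-89.11   4.96] scoop@13.5 [-41.59   2.09]
```

Call:
arm_command([
  {"offset":[-0.017,0,-0.008],"dr":[0,-0.039,0],"hand":-1},
  {"offset":[-0.017,0,-0.007],"dr":[0,-0.039,0],"hand":-1},
  {"offset":[-0.018,0,-0.002],"dr":[0,-0.039,0],"hand":-1},
  {"offset":[-0.018,0,-0.001],"dr":[0,-0.039,0],"hand":-1},
  {"offset":[-0.019,0,0],"dr":[0,-0.039,0],"hand":-1},
  {"offset":[-0.019,0,0.001],"dr":[0,-0.039,0],"hand":-1},
  {"offset":[0,0,0],"dr":[0,0,0],"hand":-1},
])

```text
time_s: 17.35
eef_pos: [538.6, 46.9, 60.4]
ee_rot: [0.007, 0.993, 0.079, -0.091]
force: [-0.7, 0.2, -2.1]
grip_width: 0.126
grip_force: 107.8
```

```bash
python3 sp4.py
```

```text
F/pose [538.25  46.87  60.69] 0.12299295356665713
tcp tray [-13.13   0.57  60.69] grip 0.12299295356665713 F [-0.53  0.23 -1.72]
0.304 [-64.68   2.57  15.17  -0.05   0.12]
0.319 [-63.37   3.7   14.8    0.     0.13]
0.32 [-64.47   3.87  16.17   0.01   0.13]
tcp in scoop [45.8  -4.54 51.14]
scene [312, 193, 5, 7, 21] tray@18 [-114.46    1.97] scoop@13.5 [-33.66   2.18]
scene [318, 193, 7, 6, 31] tray@18 [-121.35   19.47] scoop@13.5 [-40.41  19.32]
scene [312, 207, 7, 3, 18] tray@18 [-67.07  12.84] scoop@13.5 [ 6.88 11.65]
side [306, 220, 7, 7, 37] tray@18 [-39.28  24.12] scoop@13.5 [18.6  14.81]
side [292, 224, 21, 14, 112] tray@18 [-75.04  15.72] scoop@13.5 [-20.79   2.28]
wrist [292, 237, 19, 11, 104] tray@18 [-56.29  25.39] scoop@13.5 [12.88 21.29]
```

Call:
arm_command([
  {"offset":[0.017,0,-0.02],"dr":[0,-0.1,0],"hand":-1},
  {"offset":[0,0,0],"dr":[0,0,0],"hand":-1},
  {"offset":[0.013,0,-0.021],"dr":[0,-0.1,0],"hand":-1},
  {"offset":[0,0,0],"dr":[0,0,0],"hand":-1},
  {"offset":[0.006,0,-0.02],"dr":[0,-0.1,0],"hand":-1},
  {"offset":[0,0,-0.018],"dr":[0,-0.1,0],"hand":-1},
  {"offset":[0,0,0],"dr":[0,0,0],"hand":-1},
  {"offset":[0,0,0],"dr":[0,0,0],"hand":-1},
])

```text
time_s: 18.3
eef_pos: [544.9, 47.9, 68.4]
ee_rot: [0.019, 0.966, 0.077, -0.244]
force: [-0.1, 0.9, -1.8]
grip_width: 0.121
grip_force: 107.9
```

```bash
python3 sp4.py
```

```text
F/pose [544.83  47.88  69.26] 0.12262618088874527
tcp tray [-6.47  0.51 69.26] grip 0.12262618088874527 F [ 0.62 -0.13 -1.46]
0.391 [-74.1    3.18  39.73  -0.04   0.49]
0.399 [-74.29   2.07  39.74  -0.04   0.59]
0.403 [-74.66   3.02  39.35  -0.03   0.49]
tcp in scoop [45.71 -5.11 57.78]
scene [310, 200, 11, 6, 42] tray@18 [-89.13  12.  ] scoop@13.5 [12.94 14.3 ]
side [298, 214, 24, 11, 123] tray@18 [-29.95  36.79] scoop@13.5 [26.4  16.35]
wrist [288, 237, 15, 11, 131] tray@18 [-94.86  32.26] scoop@13.5 [12.33 23.86]
wrist [341, 237, 24, 15, 183] tray@18 [-96.76 -29.  ] scoop@13.5 [ 12.37 -27.57]
```

Call:
arm_command([
  {"offset":[-0.05,0,-0.092],"dr":[0,0,0],"hand":-1},
  {"offset":[-0.1,0,-0.183],"dr":[0,0,0],"hand":-1},
  {"offset":[-0.1,0,-0.183],"dr":[0,0,0],"hand":-1},
  {"offset":[-0.1,0,-0.183],"dr":[0,0,0],"hand":-1},
  {"offset":[-0.1,0,-0.183],"dr":[0,0,0],"hand":-1},
  {"offset":[0,0,0],"dr":[0,0,0],"hand":-1},
  {"offset":[0,0,0],"dr":[0,0,0],"hand":-1},
  {"offset":[0,0,0],"dr":[0,0,0],"hand":-1},
])

```text
time_s: 19.25
eef_pos: [544.3, 47.9, 180.5]
ee_rot: [0.02, 0.966, 0.077, -0.246]
force: [-0.8, 2.0, -1.0]
grip_width: 0.119
grip_force: 114.5
```

```bash
cat > rb.py <<'E'
# red blobs in scoop frame given by tool (tcp at scoop 45.5,0,52); also any red left in the tray
from sp import *
P,R_,s=tool();Rs=R_*Ro.from_euler("x",np.pi);o=P-Rs.apply([45.5,0,52]);print("scoop origin",o,"grip",s["grip_width"],"F",s["force"])
for n in ims:
    y,red,k=colour(n);q,_,st,ce=cv2.connectedComponentsWithStats(red.astype(np.uint8))
    for t,c in zip(st[1:],ce[1:]):
        if t[4]<5:continue
        b0,b1=Rs.inv().apply(ray(n,c,0)-o),Rs.inv().apply(ray(n,c,200)-o);f=(13.5-b0[2])/(b1[2]-b0[2]);l=b0+f*(b1-b0);w=B.T@(ray(n,c,16)-O)
        if np.abs(l[:2]).max()<70 or (abs(w[0])<120 and abs(w[1])<50):print(n,t.tolist(),"scoop",l[:2],"tray@16",w[:2])
E
python3 rb.py
```

```text
F/pose [544.45  47.91 180.64] 0.12341246227793744
scoop origin [480.43  37.61 156.77] grip 0.12341246227793744 F [ 0.66  0.13 -2.36]
scene [315, 154, 7, 7, 35] scoop [-5.57 22.68] tray@16 [-305.59  -18.15]
scene [308, 161, 14, 7, 59] scoop [13.79 17.14] tray@16 [-266.16  -22.04]
side [298, 182, 23, 11, 121] scoop [15.02 11.02] tray@16 [ 67.6  146.29]
wrist [282, 237, 18, 14, 193] scoop [15.08 29.52] tray@16 [-257.47   58.99]
wrist [338, 236, 22, 13, 121] scoop [ 15.87 -20.51] tray@16 [-254.94  -42.72]
```

All four beads are in the lifted scoop and no red is left in the tray. Before moving there, I'll verify the drawer position numerically against the stored images.

Run:
```python
from h import *
c=dict(C["wrist"]);s=.2985
R=np.array([[1,0,0],[0,-.9544,s],[0,-s,-.9544]]);c["R"]=R;c["t"]=-R@np.array([524.36,78.66,373.63])
c0,y0,Y=528.4,-227.4,.11
f=lambda x,y,z:[c0+np.cos(Y)*x-np.sin(Y)*y,y0+np.sin(Y)*x+np.cos(Y)*y,z]
pts=[f(0,93,112),f(12,93,112),f(0,93,64),f(100,95,125),f(100,95,0)]
print("w0 pred",proj("wrist",pts,c))
pts=[f(0,93,112),f(0,-93,112),f(0,-93,64),f(100,95,125),f(100,-95,125)]
for n in("scene","side"):print(n,proj(n,pts,C[n]))
im=cv2.imread("pics/w0.png").astype(int);b=(im[...,0]-im[...,2]>50)&(np.arange(400)[:,None]>200)
for v in range(280,345,8):
    q=np.where(b[v])[0];print(v,(q.min(),q.max()) if len(q) else None)
for n in("scene","side"):
    im=cv2.imread(f"pics/{n}0.png").astype(int);b=(im[...,0]-im[...,2]>50).astype(np.uint8)
    q,l,st,_=cv2.connectedComponentsWithStats(b);print(n,[x.tolist() for x in st[1:] if x[4]>600])
```

```text
w0 pred [[318.29 315.59]
 [329.44 314.56]
 [319.02 288.88]
 [415.83 313.72]
 [389.48 254.24]]
scene [[238.81 172.74]
 [171.03 164.51]
 [175.16 179.63]
 [223.07 193.03]
 [148.84 183.1 ]]
side [[356.47 238.75]
 [414.7  282.81]
 [412.25 296.37]
 [384.34 216.2 ]
 [444.45 257.47]]
280 None
288 None
296 (np.int64(367), np.int64(401))
304 (np.int64(350), np.int64(405))
312 (np.int64(321), np.int64(409))
320 (np.int64(318), np.int64(413))
328 (np.int64(319), np.int64(413))
336 (np.int64(320), np.int64(413))
344 (np.int64(321), np.int64(413))
scene [[0, 3, 78, 44, 2387], [161, 72, 87, 29, 1477], [28, 87, 77, 42, 2146], [161, 164, 80, 39, 1595], [351, 216, 64, 56, 1774]]
side [[251, 172, 68, 42, 802], [357, 224, 83, 73, 3021]]
```

Call:
arm_command([
  {"offset":[-0.018,0.06,-0.008],"dr":[0,0,0],"hand":-1},
  {"offset":[-0.018,0.1,-0.008],"dr":[0,0,0],"hand":-1},
  {"offset":[-0.018,0.14,-0.008],"dr":[0,0,0],"hand":-1},
  {"offset":[-0.018,0.16,-0.008],"dr":[0,0,0],"hand":-1},
  {"offset":[-0.018,0.16,-0.008],"dr":[0,0,0],"hand":-1},
  {"offset":[-0.018,0.16,-0.008],"dr":[0,0,0],"hand":-1},
  {"offset":[-0.018,0.16,-0.008],"dr":[0,0,0],"hand":-1},
  {"offset":[-0.018,0.16,-0.008],"dr":[0,0,0],"hand":-1},
])

```text
time_s: 20.2
eef_pos: [554.4, -86.1, 196.6]
ee_rot: [0.02, 0.966, 0.077, -0.246]
force: [1.1, -0.8, -1.4]
grip_width: 0.124
grip_force: 115.5
```

Call:
arm_command([
  {"offset":[-0.018,0.16,-0.008],"dr":[0,0,0],"hand":-1},
  {"offset":[-0.018,0.16,-0.008],"dr":[0,0,0],"hand":-1},
  {"offset":[-0.018,0.16,-0.008],"dr":[0,0,0],"hand":-1},
  {"offset":[-0.018,0.16,-0.008],"dr":[0,0,0],"hand":-1},
  {"offset":[-0.018,0.16,-0.008],"dr":[0,0,0],"hand":-1},
  {"offset":[-0.018,0.12,-0.008],"dr":[0,0,0],"hand":-1},
  {"offset":[-0.018,0.1,-0.008],"dr":[0,0,0],"hand":-1},
  {"offset":[-0.018,0.06,-0.008],"dr":[0,0,0],"hand":-1},
])

```text
time_s: 21.0
eef_pos: [563.5, -215.1, 211.5]
ee_rot: [0.02, 0.966, 0.077, -0.246]
force: [-0.5, 0.1, -2.0]
grip_width: 0.121
grip_force: 115.4
```

```bash
python3 rb.py
cat > dw.py <<'E'
from h import *
F=np.array([528.4,-227.4,0]);D_=Ro.from_euler("z",.11)
def at(lipx,lipz,phi,y=0):  # scoop lip in drawer-front frame, forward tilt phi deg
    Rs=D_*Ro.from_euler("y",-np.radians(phi));T=F+D_.apply([lipx,y,lipz])+Rs.apply([82.5,0,52]);goR(T,Rs*Ro.from_euler("x",np.pi))
E
python3 -c "
from dw import *
at(45,155,-15);at(45,145,0)"
```

```text
F/pose [ 563.63 -214.02  211.57] 0.1234252330974114
scoop origin [ 499.65 -224.31  187.59] grip 0.1234252330974114 F [-0.4  -0.22 -1.15]
scene [204, 133, 10, 10, 61] scoop [ 7.89 13.95] tray@16 [-370.51 -393.11]
scene [199, 138, 6, 4, 16] scoop [16.05 -1.47] tray@16 [-352.44 -409.59]
side [372, 228, 26, 15, 189] scoop [16.01 -0.66] tray@16 [  71.39 -154.56]
wrist [287, 235, 21, 13, 172] scoop [17.66 24.96] tray@16 [-313.95 -207.38]
wrist [341, 235, 23, 12, 203] scoop [ 17.53 -22.02] tray@16 [-314.47 -312.26]
pos [ 563.63 -214.02  211.57] to [ 665.71 -212.23  183.88] shift units now-axes [ 0.85  0.12 -0.2 ] turn units [0.02 0.3  0.06] shift in target axes [0.88 0.08 0.  ] g 0.1234252330974114 F [-0.4  -0.22 -1.15]
pos [ 563.63 -214.02  211.57] to [ 655.13 -213.4   197.  ] shift units now-axes [ 0.72  0.12 -0.25] turn units [0.02 0.63 0.06] shift in target axes [0.76 0.08 0.12] g 0.1234252330974114 F [-0.4  -0.22 -1.15]
```

Call:
arm_command([
  {"offset":[0.06,0.012,-0.012],"dr":[0.002,0.01,0.007],"hand":-1},
  {"offset":[0.1,0.012,-0.012],"dr":[0.002,0.03,0.007],"hand":-1},
  {"offset":[0.12,0.012,-0.012],"dr":[0.002,0.04,0.007],"hand":-1},
  {"offset":[0.14,0.012,-0.012],"dr":[0.002,0.04,0.007],"hand":-1},
  {"offset":[0.14,0.012,-0.012],"dr":[0.002,0.05,0.007],"hand":-1},
  {"offset":[0.13,0.012,-0.012],"dr":[0.002,0.05,0.007],"hand":-1},
  {"offset":[0.1,0.012,-0.012],"dr":[0.002,0.04,0.007],"hand":-1},
  {"offset":[0.06,0.012,-0.012],"dr":[0.002,0.04,0.007],"hand":-1},
])

```text
time_s: 21.95
eef_pos: [663.2, -211.4, 180.5]
ee_rot: [0.01, 0.99, 0.056, -0.129]
force: [0.0, 0.0, -2.6]
grip_width: 0.12
grip_force: 115.4
```

```bash
python3 rb.py; python3 -c "
from dw import *
at(45,150,-15);at(50,145,0);at(50,120,15);at(50,102,30);at(50,97,45)"
```

```text
F/pose [ 662.08 -211.96  181.67] 0.12112990366291068
scoop origin [ 605.08 -218.72  143.21] grip 0.12112990366291068 F [ 0.31  0.08 -1.44]
scene [187, 172, 9, 9, 55] scoop [ 8.77 16.36] tray@16 [-155.77 -362.31]
scene [181, 177, 6, 2, 10] scoop [16.1  -1.01] tray@16 [-145.04 -382.65]
side [403, 219, 25, 17, 189] scoop [18.7   2.41] tray@16 [ 156.17 -193.92]
wrist [281, 235, 23, 14, 234] scoop [16.96 28.23] tray@16 [ -83.9  -220.82]
wrist [339, 235, 25, 13, 217] scoop [ 17.23 -21.99] tray@16 [ -87.77 -308.05]
pos [ 662.08 -211.96  181.67] to [ 665.71 -212.23  178.88] shift units now-axes [0.04 0.01 0.01] turn units [ 0.01 -0.    0.  ] shift in target axes [0.04 0.01 0.01] g 0.12112990366291068 F [ 0.31  0.08 -1.44]
pos [ 662.08 -211.96  181.67] to [ 660.1  -212.85  197.  ] shift units now-axes [-0.05  0.01 -0.12] turn units [0.01 0.33 0.  ] shift in target axes [-0.02  0.01 -0.13] g 0.12112990366291068 F [ 0.31  0.08 -1.44]
pos [ 662.08 -211.96  181.67] to [ 643.93 -214.64  191.58] shift units now-axes [-0.17  0.01 -0.04] turn units [0.01 0.67 0.01] shift in target axes [-0.13  0.01 -0.12] g 0.12112990366291068 F [ 0.31  0.08 -1.44]
pos [ 662.08 -211.96  181.67] to [ 623.27 -216.92  188.28] shift units now-axes [-0.33  0.01  0.03] turn units [0.01 1.   0.01] shift in target axes [-0.26  0.01 -0.21] g 0.12112990366291068 F [ 0.31  0.08 -1.44]
pos [ 662.08 -211.96  181.67] to [ 599.53 -219.54  192.11] shift units now-axes [-0.53  0.    0.05] turn units [0.01 1.33 0.01] shift in target axes [-0.31  0.01 -0.43] g 0.12112990366291068 F [ 0.31  0.08 -1.44]
```

Call:
arm_command([
  {"offset":[0.05,0.01,-0.05],"dr":[0,0,0],"hand":-1},
  {"offset":[-0.01,0,0],"dr":[0,0.11,0],"hand":-1},
  {"offset":[-0.01,0,0],"dr":[0,0.11,0],"hand":-1},
  {"offset":[-0.01,0,0],"dr":[0,0.11,0],"hand":-1},
  {"offset":[0,0,0],"dr":[0,0.11,0],"hand":-1},
  {"offset":[0,0,0],"dr":[0,0,0],"hand":-1},
  {"offset":[0,0,0],"dr":[0,0,0],"hand":-1},
  {"offset":[0,0,0],"dr":[0,0,0],"hand":-1},
])

```text
time_s: 22.9
eef_pos: [666.6, -212.6, 186.4]
ee_rot: [0.0, 0.997, 0.057, 0.041]
force: [-0.8, -0.5, -1.9]
grip_width: 0.123
grip_force: 115.5
```

Call:
arm_command([
  {"offset":[0,0,0],"dr":[0,0,0],"hand":-1},
  {"offset":[0,0,0],"dr":[0,0,0],"hand":-1},
  {"offset":[-0.04,0,0],"dr":[0,0.1,0],"hand":-1},
  {"offset":[0,0,0],"dr":[0,0,0],"hand":-1},
  {"offset":[0,0,0],"dr":[0,0,0],"hand":-1},
])

```text
time_s: 23.4
eef_pos: [662.2, -213.1, 188.1]
ee_rot: [-0.001, 0.995, 0.057, 0.083]
force: [1.7, 2.3, 6.7]
grip_width: 0.121
grip_force: 116.3
```

```bash
cat > rd.py <<'E'
from sp import *
from dw import F,D_
P,R_,s=tool();Rs=R_*Ro.from_euler("x",np.pi);o=P-Rs.apply([45.5,0,52]);print("origin",o,"lip drawer",D_.inv().apply(o+Rs.apply([-37,0,0])-F),"base",D_.inv().apply(o+Rs.apply([60,0,0])-F),"phi",np.degrees(np.arcsin(Rs.as_matrix()[2,0])))
for n in ims:
    y,red,k=colour(n);q,_,st,ce=cv2.connectedComponentsWithStats(red.astype(np.uint8))
    for t,c in zip(st[1:],ce[1:]):
        if t[4]<5:continue
        b0,b1=Rs.inv().apply(ray(n,c,0)-o),Rs.inv().apply(ray(n,c,200)-o);f=(13.5-b0[2])/(b1[2]-b0[2]);l=b0+f*(b1-b0);w=D_.inv().apply(ray(n,c,81)-F);v=D_.inv().apply(ray(n,c,11)-F)
        if (np.abs(l[:2]).max()<70 or abs(w[0])<200 and abs(w[1])<150):print(n,t.tolist(),"scoop",l[:2],"drawer@81",w[:2],"bench@11",v[:2])
E
python3 rd.py
```

```text
F/pose [ 662.56 -213.04  188.  ] 0.125868171467308
origin [ 626.56 -217.6   129.2 ] lip drawer [ 62.15  -1.25 123.09] base [157.81  -0.68 139.11] phi 9.505186727429685
scene [179, 176, 5, 5, 21] scoop [-11.76 -13.46] drawer@81 [ 11.12 -66.26] bench@11 [ -75.41 -127.  ]
scene [205, 180, 2, 5, 8] scoop [-8.05 50.01] drawer@81 [14.61  3.83] bench@11 [-71.53 -49.02]
side [396, 251, 9, 7, 51] scoop [-70.8  -21.49] drawer@81 [65.58  5.49] bench@11 [120.07  45.21]
wrist [316, 303, 16, 16, 212] scoop [-51.73   2.41] drawer@81 [16.03  0.78] bench@11 [-22.77   0.29]
```

Call:
arm_command([
  {"offset":[-0.05,0,0],"dr":[0,0.1,0],"hand":-1},
  {"offset":[-0.05,0,0],"dr":[0,0.1,0],"hand":-1},
  {"offset":[-0.055,0,-0.01],"dr":[0,0.1,0],"hand":-1},
  {"offset":[0,0,0],"dr":[0,0,0],"hand":-1},
])

```text
time_s: 23.95
eef_pos: [647.3, -215.9, 194.6]
ee_rot: [-0.005, 0.976, 0.057, 0.208]
force: [-4.0, 10.6, 43.9]
grip_width: 0.124
grip_force: 121.2
```

```bash
python3 rd.py;python3 -c "
from dw import *
at(55,97,45)"
```

```text
F/pose [ 648.34 -215.73  194.53] 0.12444656427844773
origin [ 628.08 -219.01  128.55] lip drawer [ 66.17  -2.96 113.55] base [154.84  -2.04 152.88] phi 23.921358137008706
scene [205, 181, 2, 5, 7] scoop [-9.22 49.77] drawer@81 [17.99  5.52] bench@11 [-67.77 -47.14]
side [396, 251, 9, 7, 51] scoop [-61.58 -11.38] drawer@81 [65.58  5.49] bench@11 [120.07  45.21]
wrist [313, 322, 18, 19, 265] scoop [-74.3   4.1] drawer@81 [16.93  0.73] bench@11 [-5.84  0.21]
pos [ 648.34 -215.73  194.53] to [ 604.5  -218.99  192.11] shift units now-axes [-0.34 -0.01 -0.13] turn units [0.01 0.47 0.01] shift in target axes [-0.27 -0.01 -0.24] g 0.12444656427844773 F [-4.66 11.42 44.74]
```

Upward force is 44 N, so the scoop's underside is riding on the cabinet's front edge. I'll lift and move forward right away.

Call:
arm_command([
  {"offset":[0.03,0,-0.08],"dr":[0,0,0],"hand":-1},
  {"offset":[-0.03,0,-0.1],"dr":[0,0,0],"hand":-1},
  {"offset":[-0.08,0,-0.05],"dr":[0,0,0],"hand":-1},
  {"offset":[0,0,0],"dr":[0,0,0],"hand":-1},
])

```text
time_s: 24.5
eef_pos: [622.3, -217.7, 203.9]
ee_rot: [-0.009, 0.979, 0.056, 0.197]
force: [0.1, -0.7, -0.7]
grip_width: 0.121
grip_force: 115.5
```

```bash
python3 rd.py;python3 -c "
from dw import *
at(45,105,45)"
python3 - <<'E'
import sys
from sp import *
# looser red, drawer region
for n in("side","scene","wrist"):
    a=ims[n][1];m=((a[...,0]>60)&(a[...,0]>2.2*a[...,1])&(a[...,0]>1.6*a[...,2])).astype(np.uint8)
    q,_,st,ce=cv2.connectedComponentsWithStats(m);print(n,[(x.tolist(),c.round(0).tolist()) for x,c in zip(st[1:],ce[1:]) if x[4]>5 and 150<x[1]])
E
```

```text
F/pose [ 623.34 -217.5   203.48] 0.12421609664045627
origin [ 601.65 -220.27  137.93] lip drawer [ 39.46  -1.16 123.63] base [128.92  -0.64 161.13] phi 22.73997437700433
scene [180, 180, 4, 2, 7] scoop [82.25 26.73] drawer@81 [ 20.77 -60.52] bench@11 [ -64.68 -120.62]
scene [199, 180, 8, 5, 33] scoop [72.84 72.15] drawer@81 [15.83 -2.84] bench@11 [-70.17 -56.45]
side [396, 251, 9, 7, 45] scoop [-47.42 -22.46] drawer@81 [64.48  5.38] bench@11 [118.88  45.08]
wrist [316, 302, 16, 8, 95] scoop [-45.59   1.87] drawer@81 [12.68  0.44] bench@11 [-5.76  0.08]
pos [ 623.34 -217.5   203.48] to [ 594.56 -220.09  200.11] shift units now-axes [-0.23 -0.01 -0.07] turn units [0.   0.49 0.01] shift in target axes [-0.19 -0.01 -0.15] g 0.12421609664045627 F [-0.54  0.5  -1.74]
F/pose [ 623.63 -217.36  203.68] 0.12195087807243223
side [([345, 167, 18, 10, 119], [353.0, 172.0]), ([348, 182, 9, 2, 9], [352.0, 183.0]), ([396, 251, 9, 8, 52], [400.0, 254.0])]
scene [([177, 181, 7, 3, 13], [180.0, 182.0]), ([199, 181, 8, 6, 39], [203.0, 183.0]), ([223, 182, 3, 4, 6], [224.0, 184.0]), ([315, 292, 29, 17, 249], [330.0, 302.0]), ([498, 305, 29, 51, 294], [513.0, 329.0])]
wrist [([256, 288, 8, 3, 14], [260.0, 289.0]), ([316, 301, 19, 10, 146], [325.0, 305.0])]
```

Call:
arm_command([
  {"offset":[-0.07,0,-0.05],"dr":[0,0.16,0],"hand":-1},
  {"offset":[-0.07,0,-0.05],"dr":[0,0.16,0],"hand":-1},
  {"offset":[-0.07,0,-0.05],"dr":[0,0.16,0],"hand":-1},
  {"offset":[0,0,0],"dr":[0,0,0],"hand":-1},
  {"offset":[0,0,0],"dr":[0,0,0],"hand":-1},
  {"offset":[0,0,0],"dr":[0,0,0],"hand":-1},
])

```text
time_s: 25.4
eef_pos: [595.4, -220.5, 207.9]
ee_rot: [-0.019, 0.927, 0.055, 0.37]
force: [0.5, -0.0, -0.5]
grip_width: 0.118
grip_force: 115.5
```

Call:
arm_command([
  {"offset":[0.1,0,-0.2],"dr":[0,0,0],"hand":-1},
  {"offset":[0.15,0,-0.2],"dr":[0,0,0],"hand":-1},
  {"offset":[0.15,0,-0.15],"dr":[0,-0.1,0],"hand":-1},
  {"offset":[0,0.2,0],"dr":[0,-0.15,0],"hand":-1},
  {"offset":[0,-0.3,0],"dr":[0,-0.15,0],"hand":-1},
  {"offset":[0,-0.3,0],"dr":[0,-0.17,0],"hand":-1},
  {"offset":[0,-0.3,0],"dr":[0,0,0],"hand":-1},
  {"offset":[0,-0.3,0],"dr":[0,0,0],"hand":-1},
])

```text
time_s: 26.2
eef_pos: [571.0, -100.2, 288.2]
ee_rot: [-0.006, 0.986, 0.058, 0.156]
force: [1.4, 0.1, -1.1]
grip_width: 0.124
grip_force: 115.5
```

```bash
python3 rd.py
python3 - <<'E'
import sys
from sp import *
for n in("side","scene","wrist"):
    a=ims[n][1];m=((a[...,0]>60)&(a[...,0]>2.2*a[...,1])&(a[...,0]>1.6*a[...,2])).astype(np.uint8)
    q,_,st,ce=cv2.connectedComponentsWithStats(m);print(n,[(x.tolist(),c.round(0).tolist()) for x,c in zip(st[1:],ce[1:]) if x[4]>5 and 150<x[1]])
    y,_,_=colour(n)
E
```

```text
F/pose [ 570.66 -100.07  288.69] 0.12092536542882257
origin [ 543.65 -103.66  225.19] lip drawer [ -6.45 120.93 213.78] base [ 85.81 121.96 243.7 ] phi 17.96358916627048
scene [177, 176, 7, 6, 34] scoop [319.23  29.56] drawer@81 [ 13.18 -67.97] bench@11 [ -73.12 -128.91]
scene [200, 179, 7, 6, 36] scoop [320.62  67.87] drawer@81 [14.35 -3.24] bench@11 [-71.82 -56.89]
side [345, 168, 9, 8, 42] scoop [26.51 58.75] drawer@81 [203.21 335.33] bench@11 [268.58 401.12]
side [359, 169, 3, 3, 7] scoop [46.1  36.61] drawer@81 [233.69 315.34] bench@11 [301.46 379.54]
side [377, 170, 3, 4, 6] scoop [67.35 -2.06] drawer@81 [267.63 275.  ] bench@11 [338.09 336.02]
side [396, 251, 9, 7, 51] scoop [ -70.4  -192.49] drawer@81 [65.58  5.49] bench@11 [120.07  45.21]
wrist [401, 201, 15, 14, 166] scoop [ 45.19 -64.88] drawer@81 [64.36  6.62] bench@11 [ 62.8  -13.95]
wrist [371, 235, 3, 11, 20] scoop [ 16.64 -37.63] drawer@81 [18.75 56.17] bench@11 [ 9.26 44.22]
wrist [408, 235, 15, 14, 165] scoop [ 15.58 -72.94] drawer@81 [17.65 -2.94] bench@11 [  7.97 -25.17]
wrist [454, 236, 16, 14, 172] scoop [  14.64 -111.11] drawer@81 [ 16.77 -66.81] bench@11 [   6.94 -100.14]
F/pose [ 570.39 -102.69  287.78] 0.12488613089004393
side [([345, 167, 11, 9, 61], [349.0, 171.0]), ([358, 168, 5, 5, 15], [361.0, 170.0]), ([396, 250, 9, 9, 55], [400.0, 254.0])]
scene [([176, 176, 9, 8, 52], [180.0, 179.0]), ([199, 179, 8, 8, 52], [202.0, 182.0]), ([315, 292, 29, 17, 246], [329.0, 302.0]), ([498, 305, 29, 51, 284], [513.0, 329.0])]
wrist [([398, 200, 15, 14, 163], [405.0, 207.0]), ([405, 234, 15, 15, 174], [412.0, 241.0]), ([451, 235, 16, 15, 193], [459.0, 242.0])]
```

All four beads are in the drawer: in the wrist view they are at drawer coordinates (64,7), (18,56), (18,−3) and (17,−67), on the floor. Returning the scoop to the mat.

Call:
arm_command([
  {"offset":[0.02,-0.36,0],"dr":[0,-0.13,0],"hand":-1},
  {"offset":[0.04,-0.36,0],"dr":[0,-0.13,0],"hand":-1},
  {"offset":[0.04,-0.36,0],"dr":[0,-0.14,0],"hand":-1},
  {"offset":[0.04,-0.36,0],"dr":[0,0,0],"hand":-1},
  {"offset":[0.04,-0.36,0],"dr":[0,0,0],"hand":-1},
  {"offset":[0.04,-0.36,0],"dr":[0,0,0],"hand":-1},
  {"offset":[0.04,-0.36,0],"dr":[0,0,0],"hand":-1},
  {"offset":[0.04,-0.36,0],"dr":[0,0,0],"hand":-1},
])

```text
time_s: 27.3
eef_pos: [565.9, 246.3, 288.4]
ee_rot: [0.002, 0.998, 0.057, -0.001]
force: [1.0, 0.5, -1.4]
grip_width: 0.121
grip_force: 115.5
```

```bash
python3 -c "
from h import *
goR([565,250,70],Ro.from_euler('z',.11)*Ro.from_euler('x',np.pi))"
```

```text
pos [565.92 246.29 288.38] to [565 250  70] shift units now-axes [-0.   -0.04  1.82] turn units [0.01 0.   0.01] shift in target axes [-0.   -0.03  1.82] g 0.1209221903706714 F [ 0.98  0.49 -1.38]
```

Call:
arm_command([
  {"offset":[0,-0.03,0.35],"dr":[0,0,0],"hand":-1},
  {"offset":[0,0,0.4],"dr":[0,0,0],"hand":-1},
  {"offset":[0,0,0.4],"dr":[0,0,0],"hand":-1},
  {"offset":[0,0,0.35],"dr":[0,0,0],"hand":-1},
  {"offset":[0,0,0.22],"dr":[0,0,0],"hand":-1},
  {"offset":[0,0,0],"dr":[0,0,0],"hand":-1},
])

```text
time_s: 27.9
eef_pos: [563.3, 246.8, 78.1]
ee_rot: [0.003, 0.998, 0.057, -0.004]
force: [-0.4, 0.0, -1.1]
grip_width: 0.121
grip_force: 115.4
```

```bash
sed -e 's/box((-115,75),(-45,45),(0,110))\],(20,0,0,0,0,0)/box((-60,80),(-50,50),(0,110))],(t[0]-46,t[1],0,0,0,0)/' sp4.py > sp5.py; sed -i 's/^T={}/T={};t=B.T@(tool()[0]-O)/;s/p\[3\],p\[4\],0\])>0/p[3],p[4],-.05])>0/' sp5.py; python3 sp5.py | head -7
```

```text
F/pose [566.03 248.06  84.  ] 0.11961838409097407
tcp tray [ 46.35 194.76  84.  ] grip 0.11961838409097407 F [ 0.12 -0.84  0.31]
0.278 [  6.7  197.57  23.29  -0.01  -0.18]
0.277 [  7.5  197.26  23.94  -0.    -0.19]
0.317 [  8.11 198.31  23.13   0.07  -0.18]
tcp in scoop [49.31 -2.54 51.82]
```

Call:
arm_command([
  {"offset":[0,0,0],"dr":[0,-0.115,0],"hand":-1},
  {"offset":[0,0,0],"dr":[0,-0.115,0],"hand":-1},
  {"offset":[0,0,0],"dr":[0,0,0],"hand":-1},
  {"offset":[0,0,0],"dr":[0,0,0],"hand":-1},
])

```text
time_s: 28.45
eef_pos: [565.4, 248.3, 83.0]
ee_rot: [0.007, 0.994, 0.058, -0.089]
force: [0.0, 0.3, -0.7]
grip_width: 0.123
grip_force: 115.5
```

```bash
python3 sp5.py | head -7
```

```text
F/pose [564.46 248.37  82.99] 0.12131174669090383
tcp tray [ 44.85 195.32  82.99] grip 0.12131174669090383 F [-0.48 -0.74 -0.53]
0.323 [ -2.11 198.37  32.34  -0.06   0.  ]
0.34 [ -2.14 199.6   30.58  -0.01   0.09]
0.328 [ -1.53 199.13  32.44   0.01   0.01]
tcp in scoop [46.84 -5.98 50.5 ]
```

Call:
arm_command([
  {"offset":[0.02,0,0.11],"dr":[0,0,0],"hand":-1},
  {"offset":[0.016,0,0.09],"dr":[0,0,0],"hand":-1},
  {"offset":[0.004,0,0.02],"dr":[0,0,0],"hand":-1},
  {"offset":[0,0,0],"dr":[0,0,0],"hand":-1},
  {"offset":[0,0,0],"dr":[0,0,0],"hand":-1},
])

```text
time_s: 29.1
eef_pos: [564.6, 248.2, 55.4]
ee_rot: [0.007, 0.994, 0.058, -0.091]
force: [0.4, 0.3, -0.4]
grip_width: 0.124
grip_force: 115.5
```

Call:
arm_command([
  {"offset":[0.003,0,0.015],"dr":[0,0,0],"hand":-1},
  {"offset":[0,0,0],"dr":[0,0,0],"hand":-1},
])

```text
time_s: 29.3
eef_pos: [564.6, 248.1, 53.5]
ee_rot: [0.007, 0.994, 0.058, -0.091]
force: [-0.7, -0.6, -0.9]
grip_width: 0.119
grip_force: 115.5
```

Call:
arm_command([
  {"offset":[0.003,0,0.015],"dr":[0,0,0],"hand":-1},
  {"offset":[0,0,0],"dr":[0,0,0],"hand":-1},
])

```text
time_s: 29.5
eef_pos: [564.8, 248.2, 52.2]
ee_rot: [0.007, 0.994, 0.058, -0.09]
force: [-0.1, 0.5, 2.7]
grip_width: 0.122
grip_force: 116.1
```

Call:
arm_command([
  {"offset":[0.002,0,0.01],"dr":[0,0,0],"hand":-1},
  {"offset":[0,0,0],"dr":[0,0,0],"hand":-1},
])

```text
time_s: 29.7
eef_pos: [565.3, 248.3, 52.1]
ee_rot: [0.007, 0.994, 0.058, -0.09]
force: [-1.9, -0.9, 11.5]
grip_width: 0.12
grip_force: 117.0
```

Call:
arm_command([
  {"offset":[0,0,-0.008],"dr":[0,0,0],"hand":-0.5},
  {"offset":[0,0,0],"dr":[0,0,0],"hand":0},
  {"offset":[0,0,0],"dr":[0,0,0],"hand":0.6},
  {"offset":[0,0,0],"dr":[0,0,0],"hand":0.6},
  {"offset":[0,0,0],"dr":[0,0,0],"hand":0.6},
  {"offset":[0,0,-0.1],"dr":[0,0,0],"hand":0.6},
  {"offset":[0,0,-0.3],"dr":[0,0,0],"hand":0.6},
  {"offset":[0,0,-0.4],"dr":[0,0,0],"hand":0.6},
])

```text
time_s: 30.5
eef_pos: [581.2, 250.3, 146.2]
ee_rot: [0.007, 0.994, 0.058, -0.093]
force: [0.0, 0.0, 0.6]
grip_width: 0.802
grip_force: 0.0
```

Call:
arm_command([
  {"offset":[0,0,-0.4],"dr":[0,0.115,0],"hand":0.6},
  {"offset":[0,0,-0.3],"dr":[0,0.115,0],"hand":-1},
  {"offset":[0,0.1,0],"dr":[0,0,0],"hand":-1},
  {"offset":[0,0.2,0],"dr":[0,0,0],"hand":-1},
])

```text
time_s: 30.9
eef_pos: [597.8, 217.2, 230.9]
ee_rot: [0.002, 0.998, 0.059, 0.001]
force: [0.3, -0.0, -1.3]
grip_width: 0.294
grip_force: 0.0
```

```bash
sed -e 's/tool()\[0\]-O/np.array([565,248,52])-O/;s/^P,R_,s=tool();t=.*/P=np.array([565,248,55]);R_=Ro.from_euler("x",np.pi);t=B.T@(P-O)/' sp5.py > sp6.py; python3 sp6.py | head -6; python3 -c "
from h import *
print(B if 0 else '');t=None
for x in((6,198),):pass
go([0,0,0])"
```

```text
F/pose [598.16 215.41 229.14] 0.03342486129050374
0.467 [ -1.39 197.79   0.2   -0.06  -0.02]
0.472 [ -1.84 197.98   0.52  -0.06  -0.03]
0.489 [ -1.3  198.43  -0.93   0.02   0.05]
tcp in scoop [47.6  -6.19 53.75]

pos [598.16 215.41 229.14] tool R
 [[ 0.99  0.11 -0.  ]
 [ 0.11 -0.99 -0.  ]
 [-0.    0.   -1.  ]] 
yaw 0.11483576946056354 units [-5.15  1.21  1.93] F [0.38 0.37 0.41] g 0.03342486129050374
```

Call:
arm_command([
  {"offset":[-0.15,0.36,0],"dr":[0,0,0],"hand":-1},
  {"offset":[-0.15,0.36,0],"dr":[0,0,0],"hand":-1},
  {"offset":[-0.15,0.36,0],"dr":[0,0,0],"hand":-1},
  {"offset":[-0.15,0.36,0],"dr":[0,0,0],"hand":-1},
  {"offset":[-0.15,0.36,0],"dr":[0,0,0],"hand":-1},
  {"offset":[-0.15,0.36,0],"dr":[0,0,0],"hand":-1},
  {"offset":[-0.15,0.36,0],"dr":[0,0,0],"hand":-1},
  {"offset":[-0.15,0.36,0],"dr":[0,0,0],"hand":-1},
])

```text
time_s: 31.85
eef_pos: [494.7, -144.7, 230.6]
ee_rot: [0.002, 0.998, 0.059, -0.001]
force: [0.7, -0.2, 0.6]
grip_width: 0.002
grip_force: 0.0
```

Call:
arm_command([
  {"offset":[-0.15,0.36,0],"dr":[0,0,0],"hand":-1},
  {"offset":[-0.15,0.36,0],"dr":[0,0,0],"hand":-1},
  {"offset":[0,0,0],"dr":[0,0,0],"hand":-1},
])

```text
time_s: 32.15
eef_pos: [468.3, -237.5, 230.4]
ee_rot: [0.002, 0.998, 0.056, -0.001]
force: [0.3, 1.0, -0.3]
grip_width: -0.002
grip_force: 0.0
```

Run:
```python
from h import *
F=np.array([528.4,-227.4,0]);D=Ro.from_euler("z",.11)
goR(F+D.apply([-50,0,88]),D*Ro.from_euler("x",np.pi))
a=ctrl.capture("wrist").astype(int);C["wrist"]=ctrl.camera_info("wrist");r,g,b=a[...,0],a[...,1],a[...,2]
m=(b-r>50)
for n,pts in(("panel edges",[]),):
    for v in range(150,300,6):
        q=np.where(m[v])[0]
        if len(q):print(v,q.min(),q.max(),len(q), D.inv().apply(ray("wrist",(q.min(),v),112)-F)[:2].round(0),D.inv().apply(ray("wrist",(q.max(),v),112)-F)[:2].round(0))
red=((r>95)&(g<65)&(b<65)).astype(np.uint8);q,_,st,ce=cv2.connectedComponentsWithStats(red)
for t,c in zip(st[1:],ce[1:]):
    if t[4]>10:print("red",t[4],D.inv().apply(ray("wrist",c,81)-F)[:2])
print("weight",ray("side",(346.5,342),20))
```

```text
pos [ 468.32 -237.53  230.4 ] to [ 478.7  -232.89   88.  ] shift units now-axes [ 0.09 -0.03  1.19] turn units [0.01 0.   0.  ] shift in target axes [ 0.09 -0.03  1.19] g -0.0022654668680632743 F [ 0.31  0.97 -0.26]
red 226 [67.32 13.41]
red 192 [21.8  71.19]
red 208 [20.06  3.58]
red 223 [ 19.33 -60.98]
weight [ 360.1  -307.12   20.  ]
```

Call:
arm_command([
  {"offset":[0,-0.03,0.3],"dr":[0,0,0],"hand":-1},
  {"offset":[0,0,0.35],"dr":[0,0,0],"hand":-1},
  {"offset":[0,0,0.35],"dr":[0,0,0],"hand":-1},
  {"offset":[0,0,0.18],"dr":[0,0,0],"hand":-1},
  {"offset":[0.15,0,0],"dr":[0,0,0],"hand":-1},
  {"offset":[0.1,0,0],"dr":[0,0,0],"hand":-1},
  {"offset":[0,0,0],"dr":[0,0,0],"hand":-1},
])

```text
time_s: 32.9
eef_pos: [500.2, -225.4, 89.0]
ee_rot: [0.002, 0.998, 0.06, -0.001]
force: [-1.1, -0.1, -0.4]
grip_width: -0.0
grip_force: 0.0
```

Call:
arm_command([
  {"offset":[0.04,0,0],"dr":[0,0,0],"hand":-1},
  {"offset":[0.04,0,0],"dr":[0,0,0],"hand":-1},
  {"offset":[0.04,0,0],"dr":[0,0,0],"hand":-1},
  {"offset":[0.04,0,0],"dr":[0,0,0],"hand":-1},
  {"offset":[0,0,0],"dr":[0,0,0],"hand":-1},
])

```text
time_s: 33.4
eef_pos: [518.3, -224.7, 89.1]
ee_rot: [0.002, 0.998, 0.058, -0.001]
force: [-0.1, -0.3, 0.2]
grip_width: 0.004
grip_force: 0.0
```

```bash
cat > f.py <<'E'
from h import *
F=np.array([528.4,-227.4,0]);D=Ro.from_euler("z",.11)
p,R,s=tool();print("local",D.inv().apply(p-F),"F local",D.inv().apply(s["force"]),s["time_s"])
E
python3 f.py
```

```text
local [-9.78  3.76 89.12] F local [-0.09 -0.3   0.23] 33.4
```

Call:
arm_command([
  {"offset":[0.06,0,0],"dr":[0,0,0],"hand":-1},
  {"offset":[0.07,0,0],"dr":[0,0,0],"hand":-1},
  {"offset":[0.07,0,0],"dr":[0,0,0],"hand":-1},
  {"offset":[0.07,0,0],"dr":[0,0,0],"hand":-1},
  {"offset":[0.07,0,0],"dr":[0,0,0],"hand":-1},
  {"offset":[0.06,0,0],"dr":[0,0,0],"hand":-1},
  {"offset":[0.04,0,0],"dr":[0,0,0],"hand":-1},
  {"offset":[0,0,0],"dr":[0,0,0],"hand":-1},
])

```text
time_s: 34.2
eef_pos: [570.7, -218.5, 88.9]
ee_rot: [0.002, 0.998, 0.058, -0.001]
force: [0.0, 0.0, -0.0]
grip_width: -0.002
grip_force: 0.0
```

```bash
cat >> f.py <<'E'
# drawer panel seen from the side camera: leftmost blue pixels (front +y end), scaled along the travel
a=ctrl.capture("side").astype(int);b=(a[...,2]-a[...,0]>50).astype(np.uint8)
q,l,st,_=cv2.connectedComponentsWithStats(b);k=[x.tolist() for x in st[1:] if x[4]>150 and x[0]>330];print(k)
E
python3 f.py
python3 - <<'E'
from h import *
F=np.array([528.4,-227.4,0]);D=Ro.from_euler("z",.11)
for d in(0,40,80,90,100):print(d,proj("side",[F+D.apply([d,93,88]),F+D.apply([d,-93,64])],C["side"]).round(1).tolist())
E
```

```text
local [43.07  4.17 88.87] F local [ 0.02  0.03 -0.01] 34.2
[[357, 228, 83, 69, 2660]]
0 [[356.1, 245.6], [412.3, 296.4]]
40 [[367.4, 238.0], [423.5, 287.4]]
80 [[378.4, 230.7], [434.5, 278.6]]
90 [[381.1, 228.9], [437.1, 276.5]]
100 [[383.8, 227.2], [439.8, 274.4]]
```

```bash
python3 f.py; python3 f.py; python3 rd.py|tail -8; ls; python3 -c "
from h import *
print(tool()[2])"
```

```text
local [42.68  4.17 88.89] F local [-0.27 -0.62  0.06] 34.25
[[357, 228, 83, 69, 2656]]
local [42.48  4.15 88.92] F local [ 0.09 -0.41  0.88] 34.3
[[357, 228, 83, 69, 2655]]
origin [ 524.85 -224.22   37.19] lip drawer [-40.18   3.31  37.25] base [56.82  3.93 37.09] phi -0.09288334392910869
scene [177, 176, 7, 6, 35] scoop [-20.89 -97.17] drawer@81 [ 13.45 -67.67] bench@11 [ -72.82 -128.58]
scene [200, 179, 7, 6, 36] scoop [-19.83 -29.83] drawer@81 [14.35 -3.24] bench@11 [-71.82 -56.89]
side [396, 251, 9, 7, 51] scoop [92.62 18.63] drawer@81 [65.58  5.49] bench@11 [120.07  45.21]
wrist [305, 176, 29, 31, 687] scoop [58.72  5.93] drawer@81 [64.41  9.49] bench@11 [43.98 10.44]
wrist [224, 238, 27, 29, 585] scoop [ 5.8 74.6] drawer@81 [18.56 68.25] bench@11 [-18.94  91.08]
wrist [406, 242, 31, 28, 660] scoop [  2.52 -79.22] drawer@81 [ 16.31 -64.23] bench@11 [-22.02 -90.74]
wrist [338, 245, 4, 3, 9] scoop [ 11.44 -10.83] drawer@81 [23.75 -5.2 ] bench@11 [-11.82  -9.72]
bd.py
dw.py
f.py
h.py
pics
rb.py
rd.py
scoop.npy
sp.py
sp1.py
sp2.py
sp3.py
sp4.py
sp5.py
sp6.py
t.py
tr.py
w1.pkl
{'time_s': 34.5, 'joints': array([-0.56,  0.59,  1.36, -0.  ,  1.19,  0.9 ]), 'dq': array([ 0., -0.,  0., -0.,  0., -0.]), 'tau': array([  0.03, -51.98, -24.44,  -0.01,  -0.  ,  -0.  ]), 'eef_pos': array([ 570.11, -218.74,   89.11]), 'ee_rot': array([ 0.  ,  1.  ,  0.06, -0.  ]), 'force': array([0.  , 0.12, 0.5 ]), 'wrist_torque': array([-0.01, -0.02, -0.01]), 'grip_force': 0.0, 'grip_width': 0.0010978657193587717}
```

Run:
```python
from h import *
F=np.array([528.4,-227.4,0]);D=Ro.from_euler("z",.11)
ims={n:ctrl.capture(n).astype(int) for n in("side","wrist","scene")};C["wrist"]=ctrl.camera_info("wrist")
for n in("side","wrist"):
  for x,z in((-2,104),(-2,80),(5,112)):
    ys=range(-88,96,8);u=proj(n,[F+D.apply([x,y,z]) for y in ys],C[n])
    out=[]
    for y,(a,b) in zip(ys,u):
        a,b=int(round(a)),int(round(b))
        if 0<=a<640 and 0<=b<400: out.append((y,ims[n][b,a].tolist()))
    print(n,x,z,out)
p,R,s=tool()
for n in("side","scene"):
    u=proj(n,[p+[0,0,h] for h in(0,10,20,40,60,80)],C[n]);print(n,[(uv.round(0).tolist(),ims[n][int(uv[1]),int(uv[0])].tolist()) for uv in u])
```

```text
side -2 104 [(-88, [19, 55, 107]), (-80, [16, 49, 95]), (-72, [18, 53, 106]), (-64, [18, 50, 97]), (-56, [21, 49, 93]), (-48, [18, 53, 104]), (-40, [18, 48, 94]), (-32, [19, 50, 96]), (-24, [24, 34, 57]), (-16, [25, 27, 37]), (-8, [26, 38, 65]), (0, [26, 27, 37]), (8, [21, 19, 18]), (16, [20, 15, 7]), (24, [24, 26, 38]), (32, [18, 48, 93]), (40, [19, 52, 99]), (48, [18, 49, 94]), (56, [20, 54, 102]), (64, [21, 54, 101]), (72, [20, 52, 99]), (80, [15, 51, 99]), (88, [44, 65, 104])]
side -2 80 [(-88, [19, 51, 101]), (-80, [20, 53, 102]), (-72, [21, 53, 102]), (-64, [19, 51, 102]), (-56, [19, 52, 102]), (-48, [21, 54, 103]), (-40, [20, 52, 103]), (-32, [8, 43, 99]), (-24, [145, 142, 125]), (-16, [144, 146, 135]), (-8, [154, 153, 138]), (0, [143, 144, 134]), (8, [152, 152, 136]), (16, [131, 128, 113]), (24, [132, 129, 114]), (32, [1, 38, 99]), (40, [19, 53, 104]), (48, [17, 51, 103]), (56, [21, 53, 104]), (64, [18, 51, 102]), (72, [21, 53, 103]), (80, [21, 53, 103]), (88, [19, 45, 95])]
side 5 112 [(-88, [35, 95, 175]), (-80, [141, 60, 103]), (-72, [35, 99, 180]), (-64, [37, 101, 181]), 
[... 1583 characters left out ...]
 23, 31]), (-16, [16, 18, 24]), (-8, [21, 25, 30]), (0, [16, 22, 27]), (8, [28, 31, 33]), (16, [25, 22, 30]), (24, [23, 25, 28]), (32, [8, 12, 25]), (40, [22, 25, 27]), (48, [28, 28, 31]), (56, [34, 33, 37]), (64, [29, 25, 32]), (72, [47, 89, 154]), (80, [48, 87, 154]), (88, [53, 90, 155])]
side [([394.0, 257.0], [37, 102, 183]), ([395.0, 254.0], [37, 102, 184]), ([395.0, 251.0], [31, 102, 187]), ([396.0, 245.0], [113, 112, 109]), ([397.0, 239.0], [124, 123, 120]), ([397.0, 233.0], [26, 28, 29])]
scene [([200.0, 186.0], [74, 16, 20]), ([199.0, 183.0], [95, 19, 14]), ([199.0, 179.0], [14, 33, 76]), ([197.0, 173.0], [80, 80, 77]), ([195.0, 166.0], [76, 75, 74]), ([194.0, 159.0], [30, 25, 26])]
```

The side image shows that the real fingertips end about 30 mm above the nominal TCP, so they passed over the panel. This also explains the earlier high grasp. I'll back out, go lower and check the tip height.

Call:
arm_command([
  {"offset":[-0.2,0,-0.05],"dr":[0,0,0],"hand":-1},
  {"offset":[-0.3,0,0],"dr":[0,0,0],"hand":-1},
  {"offset":[-0.3,0,0],"dr":[0,0,0],"hand":-1},
  {"offset":[-0.05,0,0.1],"dr":[0,0,0],"hand":-1},
  {"offset":[0,0,0.24],"dr":[0,0,0],"hand":-1},
  {"offset":[0,0,0],"dr":[0,0,0],"hand":-1},
])

```text
time_s: 35.25
eef_pos: [467.2, -229.6, 52.1]
ee_rot: [0.0, 0.998, 0.058, -0.003]
force: [0.4, 0.0, -0.4]
grip_width: 0.004
grip_force: 0.0
```

```bash
python3 f.py
python3 - <<'E'
from h import *
a=ctrl.capture("side").astype(int);p=tool()[0]
hs=range(-8,60,4)
for dx in(-8,0,8):
    u=proj("side",[p+[dx,0,h] for h in hs],C["side"]);print(dx,[(h,int(a[int(round(y)),int(round(x))].max())) for h,(x,y) in zip(hs,u)])
E
```

```text
local [-61.07   4.48  52.05] F local [ 0.41 -0.04 -0.42] 35.25
[[383, 225, 57, 72, 2238]]
-8 [(-8, 199), (-4, 199), (0, 199), (4, 200), (8, 201), (12, 203), (16, 202), (20, 201), (24, 202), (28, 206), (32, 199), (36, 47), (40, 0), (44, 0), (48, 11), (52, 86), (56, 88)]
0 [(-8, 199), (-4, 197), (0, 201), (4, 203), (8, 202), (12, 199), (16, 203), (20, 199), (24, 141), (28, 84), (32, 81), (36, 95), (40, 113), (44, 111), (48, 111), (52, 112), (56, 102)]
8 [(-8, 196), (-4, 200), (0, 203), (4, 204), (8, 204), (12, 205), (16, 208), (20, 200), (24, 110), (28, 24), (32, 33), (36, 21), (40, 29), (44, 27), (48, 27), (52, 30), (56, 27)]
```

Call:
arm_command([
  {"offset":[0,-0.33,0],"dr":[0,0,0],"hand":-1},
  {"offset":[0.2,0,0],"dr":[0,0,0],"hand":-1},
  {"offset":[0.1,0,0],"dr":[0,0,0],"hand":-1},
  {"offset":[0.06,0,0],"dr":[0,0,0],"hand":-1},
  {"offset":[0.06,0,0],"dr":[0,0,0],"hand":-1},
  {"offset":[0.06,0,0],"dr":[0,0,0],"hand":-1},
])

```text
time_s: 35.95
eef_pos: [521.9, -184.9, 54.6]
ee_rot: [0.002, 0.998, 0.058, -0.001]
force: [-1.6, 0.0, 0.8]
grip_width: -0.0
grip_force: 0.6
```

```bash
python3 f.py
```

```text
local [-1.77 42.97 54.65] F local [-1.61  0.23  0.83] 35.95
[[371, 224, 69, 71, 2038]]
```

Call:
arm_command([
  {"offset":[0.06,0,0],"dr":[0,0,0],"hand":-1},
  {"offset":[0.06,0,0],"dr":[0,0,0],"hand":-1},
  {"offset":[0.06,0,0],"dr":[0,0,0],"hand":-1},
  {"offset":[0.06,0,0],"dr":[0,0,0],"hand":-1},
  {"offset":[0.06,0,0],"dr":[0,0,0],"hand":-1},
  {"offset":[0.06,0,0],"dr":[0,0,0],"hand":-1},
  {"offset":[0.06,0,0],"dr":[0,0,0],"hand":-1},
  {"offset":[0.03,0,0],"dr":[0,0,0],"hand":-1},
])

```text
time_s: 36.8
eef_pos: [575.9, -178.1, 54.0]
ee_rot: [0.002, 0.998, 0.058, -0.001]
force: [-1.1, -0.4, 1.4]
grip_width: -0.001
grip_force: 0.6
```

```bash
python3 f.py;python3 rd.py|grep red
python3 - <<'E'
from h import *
F=np.array([528.4,-227.4,0]);D=Ro.from_euler("z",.11)
for d in(40,60,80):print(d,proj("side",[F+D.apply([d,-93,64])],C["side"]).round(1).tolist())
E
```

```text
local [52.58 43.75 54.  ] F local [-1.11 -0.24  1.36] 36.8
[[387, 235, 53, 48, 1000]]
40 [[423.5, 287.4]]
60 [[429.1, 283.0]]
80 [[434.5, 278.6]]
```

Call:
arm_command([
  {"offset":[0.03,0,0],"dr":[0,0,0],"hand":-1},
  {"offset":[0.03,0,0],"dr":[0,0,0],"hand":-1},
  {"offset":[0.02,0,0],"dr":[0,0,0],"hand":-1},
  {"offset":[0.02,0,0],"dr":[0,0,0],"hand":-1},
])

```text
time_s: 37.4
eef_pos: [587.3, -177.0, 54.0]
ee_rot: [0.002, 0.998, 0.058, -0.001]
force: [-0.1, -1.7, -0.9]
grip_width: -0.001
grip_force: 0.5
```

Call:
arm_command([
  {"offset":[0.02,0,0],"dr":[0,0,0],"hand":-1},
  {"offset":[0.02,0,0],"dr":[0,0,0],"hand":-1},
])

```text
time_s: 37.6
eef_pos: [591.7, -176.6, 54.0]
ee_rot: [0.002, 0.998, 0.058, -0.001]
force: [-3.0, -2.3, -0.1]
grip_width: 0.001
grip_force: 1.8
```

Call:
arm_command([
  {"offset":[0.02,0,0],"dr":[0,0,0],"hand":-1},
  {"offset":[0.02,0,0],"dr":[0,0,0],"hand":-1},
])

```text
time_s: 37.8
eef_pos: [596.5, -176.1, 54.0]
ee_rot: [0.002, 0.998, 0.058, -0.001]
force: [-8.4, -3.9, 1.5]
grip_width: 0.001
grip_force: 4.5
```

Call:
arm_command([
  {"offset":[0.012,0,0],"dr":[0,0,0],"hand":-1},
  {"offset":[0.012,0,0],"dr":[0,0,0],"hand":-1},
])

```text
time_s: 38.0
eef_pos: [598.1, -175.9, 54.0]
ee_rot: [0.002, 0.998, 0.058, -0.003]
force: [-11.2, -4.3, 4.1]
grip_width: -0.004
grip_force: 5.6
```

Call:
arm_command([
  {"offset":[0.012,0,0],"dr":[0,0,0],"hand":-1},
  {"offset":[0.012,0,0],"dr":[0,0,0],"hand":-1},
])

```text
time_s: 38.2
eef_pos: [601.6, -175.6, 54.0]
ee_rot: [0.002, 0.998, 0.058, -0.002]
force: [-6.7, -4.4, 2.1]
grip_width: -0.002
grip_force: 3.4
```

Call:
arm_command([
  {"offset":[0.012,0,0],"dr":[0,0,0],"hand":-1},
  {"offset":[0.012,0,0],"dr":[0,0,0],"hand":-1},
])

```text
time_s: 38.4
eef_pos: [605.2, -175.2, 54.0]
ee_rot: [0.002, 0.998, 0.058, -0.001]
force: [-2.6, -2.5, 0.0]
grip_width: -0.001
grip_force: 1.4
```

Call:
arm_command([
  {"offset":[0.01,0,0],"dr":[0,0,0],"hand":-1},
  {"offset":[0.01,0,0],"dr":[0,0,0],"hand":-1},
])

```text
time_s: 38.6
eef_pos: [608.1, -174.2, 54.1]
ee_rot: [0.002, 0.998, 0.058, -0.0]
force: [0.1, 0.1, -0.5]
grip_width: 0.001
grip_force: 0.2
```

Call:
arm_command([
  {"offset":[0.01,0,0],"dr":[0,0,0],"hand":-1},
  {"offset":[0.005,0,0],"dr":[0,0,0],"hand":-1},
])

```text
time_s: 38.8
eef_pos: [608.1, -174.2, 54.0]
ee_rot: [0.002, 0.998, 0.058, -0.003]
force: [-13.1, -0.9, 6.7]
grip_width: 0.004
grip_force: 6.5
```

```bash
python3 f.py
```

```text
local [85.03 44.12 54.05] F local [-13.1    0.54   6.71] 38.8
[[396, 234, 48, 42, 522]]
```

Call:
arm_command([
  {"offset":[0.003,0,0],"dr":[0,0,0],"hand":-1},
  {"offset":[-0.03,0,0],"dr":[0,0,0],"hand":-1},
  {"offset":[-0.1,0,0],"dr":[0,0,0],"hand":-1},
  {"offset":[-0.3,0,0],"dr":[0,0,0],"hand":-1},
  {"offset":[-0.35,0,-0.2],"dr":[0,0,0],"hand":-1},
  {"offset":[0,0,-0.35],"dr":[0,0,0],"hand":-1},
  {"offset":[0,0,-0.35],"dr":[0,0,0],"hand":-1},
  {"offset":[0,0,0],"dr":[0,0,0],"hand":-1},
])

```text
time_s: 39.65
eef_pos: [519.4, -185.8, 168.1]
ee_rot: [0.005, 0.998, 0.058, 0.004]
force: [-0.4, -0.1, 0.3]
grip_width: -0.002
grip_force: 0.0
```

```bash
python3 f.py; python3 sp6.py|head -3
python3 - <<'E'
from h import *
F=np.array([528.4,-227.4,0]);D=Ro.from_euler("z",.11)
for d in(75,80,85,90,95,100):print(d,proj("side",[F+D.apply([d,-93,64]),F+D.apply([d,93,88])],C["side"]).round(1).tolist())
E
```

```text
local [ -4.39  42.3  168.05] F local [-0.41 -0.02  0.25] 39.65
[[385, 222, 59, 54, 761]]
F/pose [ 516.63 -184.29  160.97] -0.0025448526007590664
0.491 [ -1.26 197.85   0.24  -0.06   0.  ]
0.486 [ -1.13 197.72   0.86  -0.07  -0.04]
75 [[433.1, 279.7], [377.1, 231.6]]
80 [[434.5, 278.6], [378.4, 230.7]]
85 [[435.8, 277.6], [379.8, 229.8]]
90 [[437.1, 276.5], [381.1, 228.9]]
95 [[438.5, 275.4], [382.5, 228.0]]
100 [[439.8, 274.4], [383.8, 227.2]]
```

The drawer stayed home after release (panel bottom edge at row 275, matching about 95 mm of travel). The scoop is level on the mat and the arm is clear. Handing in.

```bash
python3 -c "
from rig import ctrl
print(ctrl.finish_job())"
```

```text
the job is handed in; nothing more can be done
None
```

I handed the job in at about 40 s; no verdict came back. By my measurements, all four beads went into the drawer, the scoop stands level on the mat about 17 mm from its centre, and the drawer is past its catch and stayed in when released. On the way the scoop slipped from the grip once, and it pressed on the unit's front edge with 44 N while tipping. The highest drawer-pushing force I read was 13 N.

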